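# Load check of the fold-down force arm

## Task

Do the load check of the force module: fold its load arm down until it is level and after that, with the arm still empty so that the sensor zeroes itself, turn the red isolator handle to on. Hang all the brass check weights on the arm together by their stirrups, let go and leave them hanging for a second or two, then with the power still on set them all back down gently, standing upright on the blue mat. Finally turn the isolator off and fold the empty arm up flat against the module again; do not disturb the other things on the bench.

Things in the scene. Friction and masses are not known exactly. Their poses are not given: they have to be found in the camera images.
- load_arm (a joint): fold-down load arm on the front face of the cream force module, angle about its level hinge: 0 = folded up flat against the face (pointing straight up; starts at 0 to 0.2), 1.571 = folded down level, sticking straight out of the face, on a hard stop. Hinge friction of 0.05 N m holds it within about 0.5 rad of upright; further out it falls level by itself.
- hook_hinge (a point): centre of the arm's hinge, 155 mm above the bench and 20 mm in front of the module's face; fixed to the module with the module's axes: -x points straight out of the front face (the way the level arm sticks out), y lies along the hinge axis, z up. The hinge cheeks reach 6 mm beyond the axis and 12 mm to each side.
- force_module: cream force module, a fixed box 100 mm deep (x), 170 mm wide (y), 250 mm high, its front face towards its own -x with the load arm in the middle; origin at the centre of its underside.
- hook_tip (a point): free end of the load arm, 140 mm from the hinge axis. The arm is a steel flat bar 12 mm wide (along the hinge axis) and 8 mm thick, with a red band 113 to 123 mm from the hinge where it can be pinched across its width. Weights hang between a shoulder (30 to 36 mm from the hinge) and an end lip (132 to 140 mm), both 10 mm proud of the bar, upwards when level.
- isolator (a joint): red rotary handle of the power isolator, on a vertical axis: 0 = off (bar along the box's long side, x; its white line at the black dot), 1.571 = on (bar across the box, line at the green dot), turning clockwise seen from above. A spring detent (up to about 0.2 N m) pulls it to the nearer of the two end positions: once past the middle it snaps over by itself. It starts off.
- isolator_grip (a point): on the handle's axis 115 mm above the bench, at the height to grip the bar; turns with the handle, its x axis lies along the bar. The bar is 50 mm long, 14 mm wide, its top 12 mm above this point, and 30 mm tall down to a 52 mm disc.
- isolator_box: grey isolator box, fixed, 130 (x) by 100 (y) by 85 mm high, with a yellow plate on top under the red handle; origin at the centre of its underside, handle axis over the origin.
- mat: blue mat, fixed, 150 (x) by 250 (y) by 3 mm thick; origin at the centre of its underside, its top at z = 3 mm. The weights start on it and go back on it.
- weight1: brass check weight, 0.3 kg, one of 2 or 3 alike (None if absent): block 28 (x) by 52 (y) by 30 mm high under a flat steel stirrup in its yz plane, 52 mm wide outside, 8 mm thick (x), top bar z = 70 to 78 mm, opening 38 wide by 40 mm high. Origin at the centre of its underside. Grip the stirrup's outer sides from above; hung, the bar lies across the arm, the origin 66 mm below the hinge.
- weight2: brass check weight, 0.3 kg, one of 2 or 3 alike (None if absent): block 28 (x) by 52 (y) by 30 mm high under a flat steel stirrup in its yz plane, 52 mm wide outside, 8 mm thick (x), top bar z = 70 to 78 mm, opening 38 wide by 40 mm high. Origin at the centre of its underside. Grip the stirrup's outer sides from above; hung, the bar lies across the arm, the origin 66 mm below the hinge.
- weight3: brass check weight, 0.3 kg, one of 2 or 3 alike (None if absent): block 28 (x) by 52 (y) by 30 mm high under a flat steel stirrup in its yz plane, 52 mm wide outside, 8 mm thick (x), top bar z = 70 to 78 mm, opening 38 wide by 40 mm high. Origin at the centre of its underside. Grip the stirrup's outer sides from above; hung, the bar lies across the arm, the origin 66 mm below the hinge.
- scale: black bench scale, loose, 110 (x) by 130 (y) by 20 mm high; origin at the centre of its underside. Bystander.
- meter: yellow hand multimeter lying flat, loose, 160 (x) by 80 (y) by 41 mm; origin at the centre of its underside. Bystander.
- foil_ball: foil-covered ball of 44 mm on a lying rod 177 mm long, loose; origin under the ball, the rod runs along x. Bystander.
- ball_stand: foil-covered ball of 50 mm on a white rod standing on a black foot of 70 mm, 157 mm high, loose; origin at the centre of its underside. Bystander.
- screwdriver: red-handled screwdriver, 200 mm long, lying along its x axis, loose. Bystander.
- plug: yellow plug, 30 by 24 by 14 mm, loose; origin at the centre of its underside. Bystander.
Things that resemble listed ones, but are neither listed nor needed, are in the scene too. What is shaped like the weight2 but green or white is not meant.

How it is judged:
By the outcome, as a careful person would: the job done as asked, in the order asked, and still so for the second after the job is handed in, with the robot touching nothing.
Of weight1, weight2, weight3 only 2 to 3 are there at a start; the rules pass over those that are not, and their reading is None.
At some moment in a run one of weight1, weight2, weight3 may be knocked a few centimetres aside while the robot is not near it.
It also fails if it takes over 210 s, if anything falls off the work surface, if the arm or the gripper's body presses on something with over 40 N, if the wrist force passes 120 N, or if a joint passes its speed limit or range.

## Robot

A 6-joint arm with a two-finger parallel gripper is mounted at the origin on the work surface. World frame = base frame: x ahead of the robot, y to its left, z up, the work surface at z = 0. Lengths are in m, angles in degrees, forces in N, time in s.
With the tool pointing down it reaches from about 0.3 to 0.875 m from the base axis. Payload 6.4 kg.
Tool frame: the origin (TCP) lies on the centre line of the jaws, within the pads' length; the fingertips stand robot.nose_length ahead of it and the grasp point (between the pads) lies 8 mm behind it (robot.nose_length is the distance from the TCP to the fingertips, in m); z points along the fingers, y is the direction in which the jaws open and shut (so a half turn about z gives the same grasp; the last joint's range is limited). The gripper opens to 85 mm and grips with 20 to 120 N. Pads are 22 mm wide; open, the fingers measure 114 mm over their backs; the gripper's body (76 mm by 85 mm) begins 54 mm behind the grasp point. The pads swing forward as they close: fully open they stand 13 mm farther back than shut.
Start: joints at [62.55, 10.359, 92.074, -0, 77.567, -11.82], TCP at [0.155, 0.554, 0.242] pointing down, gripper open.
Joint ranges: [-171.53, 171.53], [-51.25, 118.39], [17.06, 147.69], [-65.23, 245.23], [0, 150.52], [-178.68, 178.68]. Speed limits (degrees/s): [147.25, 147.25, 172.46, 180, 180, 180].

## Interface

Orientations are given as a 3x3 rotation matrix whose columns are the frame's x, y, z axes.
In Python, from station import robot, viewer gives the robot as it stands.
- The arm moves only by the tool play_rows, never from a script. Its argument "steps" is text: rows parted by semicolons, each of 7 numbers parted by spaces: the turn, a rotation vector about the tool's x, y, z in rad, then the shift along the tool's x, y, z in mm, then the closure, from 0 (fully open) to 1 (shut). A call has 1 to 10 rows; each row shifts and turns the pose as measured when the row begins, along the tool's axes as they then stand; what a row does not reach is not made up. A row lasts 1/8 s, in which the tool goes at most 62.5 mm and 10.7 degrees, less where a joint would pass 70% of its speed; a pose out of reach is approached as far as the arm can. A call is refused whole if a number of a shift passes 62.5 or a number of a turn 0.188, either way. A call with a gripper value outside its range is refused whole. The fingers move at their own pace and stop on an object; "squeeze" is the grip in N (left out, the last holds). Time passes only in rows, so rows that do not move let the fingers close. It gives the time, the measured TCP pose, the force and the opening at its end, in the units of the state.
- robot.observe(): the state, without advancing time (a new reading comes with each control period).
- viewer.camera(name): name is "side" or "top"; returns a dict with "frame" (400x640x3 uint8, red, green, blue), "depth" (400x640 float32, m along the optical axis (not along the pixel's ray), 0 where there is no reading), "fov_y" (degrees; the focal length in pixels is half the picture's height over the tangent of half this angle, whatever the lens; pixels are square), "cx", "cy" (the principal point, pixels), "eye" and "orientation" of the camera in the world. Camera axes: x right, y down, z forward; pixel columns grow to the right and rows downward; lengths in m; the calibration is good to about 2 mm. A picture is of the moment at which its call begins.
- robot.job_done(): hands the job in, once; it reports no verdict.
The state is a dict: "t": time; "q": joint angles; "qvel": joint speeds; "effort": joint torques, N m; "ee_pos": TCP position; "eef_rot": TCP orientation; "ft_force": force on the tool from outside, world axes, zero at the start; "ft_torque": the same for the moment, N m; "width": opening from 0.0 (shut) to 1.0 (fully open).
Only numpy, scipy, OpenCV 4.12 (cv2) and the standard library are available. Lean on these libraries where they do the work, as an engineer would, in place of code of your own. Each camera call takes 0.05 s, during which the arm holds its last target. There are 200 camera calls.

## Working session

There is one attempt and no reset: what is moved stays moved. The work goes in short steps, Python scripts to look and compute and a tool call to move; the robot and the scene stay as the last step left them, time stands still between calls to the robot, and variables do not carry over. Pictures are saved under pics/ and viewed, about 12 in all and at most 16, crops included, and the job is handed in when it is done.

Besides the shell and the picture viewer there is one more tool, called after ">>>" by a JSON object that holds its "method" and its "body". play_rows: Moves the arm, as the interface text tells. Its arguments: {"type":"object","properties":{"steps":{"type":"string"},"squeeze":{"type":"number"}},"required":["steps"]}

```bash
mkdir -p pics
cat > h.py <<'E'
import numpy as np, cv2, sys
from station import robot, viewer
np.set_printoptions(precision=4,suppress=True)
def cam(n):
    c=viewer.camera(n); f=200/np.tan(np.radians(c["fov_y"])/2); c["f"]=f
    c["R"]=np.array(c["orientation"]).reshape(3,3); c["e"]=np.array(c["eye"]); return c
def ray(c,u,v): return c["R"]@np.array([(u-c["cx"])/c["f"],(v-c["cy"])/c["f"],1.])
def onplane(c,u,v,z):
    d=ray(c,u,v); return c["e"]+d*(z-c["e"][2])/d[2]
def cloud(c):
    v,u=np.mgrid[0:400,0:640]; d=c["depth"]
    p=np.stack([(u-c["cx"])/c["f"]*d,(v-c["cy"])/c["f"]*d,d],-1)@c["R"].T+c["e"]
    p[d==0]=np.nan; return p
def proj(c,P):
    q=(np.array(P)-c["e"])@c["R"]; return q[...,:2]/q[...,2:]*c["f"]+[c["cx"],c["cy"]]
def save(c,n,box=None,s=1):
    im=c["frame"][...,::-1]
    if box: im=im[box[1]:box[3],box[0]:box[2]]
    cv2.imwrite("pics/"+n+".png",cv2.resize(im,None,fx=s,fy=s,interpolation=cv2.INTER_CUBIC))
E
python3 - <<'E'
from h import *
print(robot.nose_length, robot.observe())
for n in ("top","side"):
    c=cam(n); save(c,n+"0",None,1.25); print(n,c["fov_y"],c["cx"],c["cy"],c["e"],c["R"])
    np.savez(n+"0.npz",**{k:c[k] for k in("frame","depth","f","cx","cy","e","R")})
E
```

```text
0.011 {'t': 0.0, 'q': array([ 62.5502,  10.4032,  92.1316,   0.0025,  77.567 , -11.8191]), 'qvel': array([ 0.0562,  0.0128,  0.0056, -0.0316,  0.0036,  0.0979]), 'effort': array([  0.0004, -44.4884, -35.1329,  -0.    ,   0.0093,  -0.    ]), 'ee_pos': array([0.1546, 0.5533, 0.2414]), 'eef_rot': array([[-0.963 ,  0.2694, -0.0009],
       [ 0.2694,  0.963 , -0.0016],
       [ 0.0004, -0.0017, -1.    ]]), 'ft_force': array([ 0.3522, -1.0091, -0.1575]), 'ft_torque': array([-0.0397,  0.0203,  0.0522]), 'width': 1.0016208413410703}
top 51.66703879026931 319.7779581256725 197.26113109007562 [0.3023 0.0349 1.4428] [[-0.0518 -0.9757  0.213 ]
 [-0.9987  0.0501 -0.0137]
 [ 0.0027 -0.2134 -0.977 ]]
side 43.86114652953471 321.8282231086402 198.90818251366272 [ 0.1148 -0.8162  1.0744] [[ 0.886  -0.3029  0.3511]
 [-0.4633 -0.6092  0.6436]
 [ 0.019  -0.7329 -0.6801]]
```

View pics/top0.png

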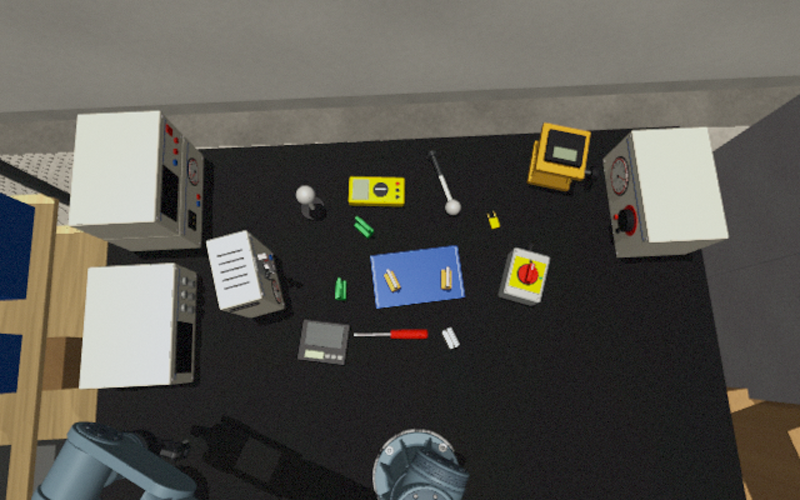

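View pics/side0.png

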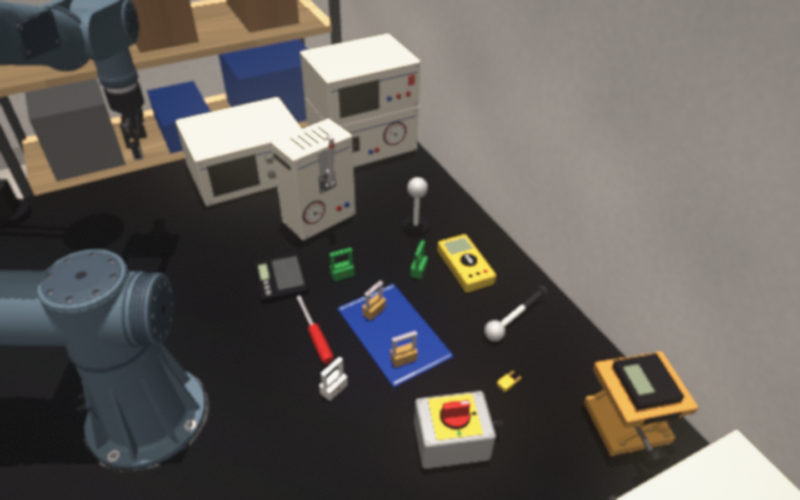

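Top view (800x500): module at (245,275) with its face to the right, mat at (418,277), two brass weights at (392,281) and (446,279), isolator at (527,276). The side view shows the load arm nearly upright with a red band at (330,143). Next I measure their poses.

```bash
cat >> h.py <<'E'
def rect(P,name):
    P=P[np.isfinite(P).all(1)]
    (cx,cy),(w,h),a=cv2.minAreaRect((P[:,:2]*1000).astype(np.float32))
    if w<h: w,h,a=h,w,a+90
    print(name,"n",len(P),"c",np.round([cx,cy],1),"size",np.round([w,h],1),"long-axis deg",round((a+90)%180-90,1),"z med/max",np.round([np.median(P[:,2]),P[:,2].max()],4))
def masks(c):
    H=cv2.cvtColor(c["frame"],cv2.COLOR_RGB2HSV).astype(int); return H[...,0],H[...,1],H[...,2]
def biggest(m,k=1):
    n,l,s,_=cv2.connectedComponentsWithStats(m.astype(np.uint8))
    return [l==i for i in 1+np.argsort(-s[1:,4])[:k]]
def brass(c,P):
    h,s,v=masks(c); m=(h>=8)&(h<=26)&(s>60)&(v>70)&(P[...,2]<.2)&(abs(P[...,0]-.42)<.2)&(P[...,1]<.3)&(P[...,1]>-.13)
    return m
E
cat > m0.py <<'E'
from h import *
for n in ("top","side"):
    c=cam(n); P=cloud(c); h,s,v=masks(c); print(n)
    X,Y,Z=P[...,0],P[...,1],P[...,2]
    m=(abs(Z-.25)<.008)&(abs(Y-.38)<.12)&(abs(X-.42)<.2)
    rect(P[biggest(m)[0]],"module top")
    m=(h>100)&(h<130)&(s>120)&(Z<.02)&(abs(X-.45)<.2)&(abs(Y)<.3); rect(P[biggest(m)[0]],"mat")
    m=(h>22)&(h<35)&(s>150)&(abs(Z-.086)<.01)&(Y<-.1)&(abs(X-.45)<.15); rect(P[biggest(m)[0]],"yellow plate")
    m=(abs(Z-.085)<.006)&(Y<-.1)&(Y>-.3)&(abs(X-.45)<.15); rect(P[m],"iso top")
    m=((h<8)|(h>172))&(s>120)&(Z>.105)&(Y<-.1)&(Y>-.3)&(abs(X-.45)<.15); rect(P[biggest(m)[0]],"iso bar")
    m=(h<8)|(h>172); m=m&(s>100)&(Z>.15)&(Y>.15)&(Y<.4)&(abs(X-.45)<.15)
    for b in biggest(m,3): rect(P[b],"red on module")
    for b in biggest(brass(c,P),4): rect(P[b],"brass")
    bl=(Z>.062)&(Z<.095)&(abs(X-.45)<.1)&(abs(Y-.02)<.15)
    for b in biggest(bl,4): rect(P[b],"stirrup top")
E
python3 m0.py
```

```text
top
module top n 1967 c [528.8 411. ] size [171.  103.5] long-axis deg 12.5 z med/max [0.2499 0.2575]
mat n 2511 c [530.1 -29.5] size [254.1 154.6] long-axis deg -85.9 z med/max [0.0027 0.0173]
yellow plate n 365 c [ 505.6 -318.1] size [83.2 83.1] long-axis deg 70.5 z med/max [0.0879 0.0955]
iso top n 380 c [ 453.  -204.3] size [238.3 203.4] long-axis deg -77.1 z med/max [0.0854 0.091 ]Traceback (most recent call last):
  File "m0.py", line 10, in <module>
    m=((h<8)|(h>172))&(s>120)&(Z>.105)&(Y<-.1)&(Y>-.3)&(abs(X-.45)<.15); rect(P[biggest(m)[0]],"iso bar")
                                                                                ~~~~~~~~~~^^^
IndexError: list index out of range
```

```bash
sed -i 's/(Y<-.1)&(Y>-.3)&(abs(X-.45)<.15)/(abs(Y+.318)<.09)\&(abs(X-.505)<.09)/; s/(abs(X-.45)<.1)&(abs(Y-.02)<.15)/(abs(X-.53)<.11)\&(abs(Y+.03)<.16)/; s/(Y>.15)&(Y<.4)&(abs(X-.45)<.15)/(abs(Y-.35)<.08)\&(abs(X-.53)<.15)/; s/(Y<-.1)&(abs(X-.45)<.15)/(abs(Y+.318)<.1)\&(abs(X-.505)<.1)/;s/(abs(Y)<.3)/(abs(Y)<.25)/' m0.py; sed -i 's/(abs(X-.45)<.2)&(abs(Y)/(abs(X-.53)<.2)\&(abs(Y)/;s/\[biggest(m)\[0\]\]/[(biggest(m)+[m])[0]]/; s/(biggest(m)+\[m\])\[0\],"i/m,"i/' m0.py
sed -i 's/(abs(P\[...,0\]-.42)<.2)&(P\[...,1\]<.3)&(P\[...,1\]>-.13)/(abs(P[...,0]-.53)<.09)\&(P[...,1]<.3)\&(P[...,1]>-.18)/' h.py
sed -i 's/    print(name/    if len(P)<4: return print(name,"none")\n    print(name/; s/    (cx,cy),(w,h),a/    if len(P)<4: return print(name,"none")\n    (cx,cy),(w,h),a/' h.py
python3 m0.py
```

```text
top
module top n 1976 c [528.7 411. ] size [171.1 102.3] long-axis deg 13.1 z med/max [0.25   0.2569]
mat n 2515 c [530.5 -29.2] size [254.9 155.1] long-axis deg -85.6 z med/max [0.0027 0.0157]
yellow plate n 366 c [ 506.1 -318.5] size [82.4 82. ] long-axis deg 70.9 z med/max [0.0877 0.0948]
iso top n 851 c [ 505. -316.] size [130.4 100.3] long-axis deg -19.0 z med/max [0.086 0.091]
iso bar n 75 c [ 504.5 -316.2] size [49.3 14.4] long-axis deg -18.5 z med/max [0.1255 0.1352]
red on module none
brass n 88 c [516.4  41.9] size [53.1 29.9] long-axis deg 23.3 z med/max [0.0322 0.0647]
brass n 81 c [ 512.  -106.6] size [51.2 24.9] long-axis deg -4.4 z med/max [0.0327 0.0651]
stirrup top n 37 c [514.2  43.8] size [51.1  6.9] long-axis deg 23.8 z med/max [0.0802 0.0858]
stirrup top n 34 c [ 511.4 -104.8] size [49.4  6.6] long-axis deg -2.8 z med/max [0.0803 0.0844]
side
module top n 1100 c [525.  408.4] size [172.1 111.9] long-axis deg 12.1 z med/max [0.2502 0.2559]
mat n 2851 c [526.7 -29.2] size [257.3 160.1] long-axis deg -85.9 z med/max [0.0031 0.0111]
yellow plate n 280 c [ 485.9 -314.5] size [77.4 42.9] long-axis deg 70.6 z med/max [0.0881 0.0952]
iso top n 1667 c [ 502.  -319.3] size [130.2 102. ] long-axis deg -19.2 z med/max [0.086 0.091]
iso bar n 168 c [ 499.6 -320.1] size [44.9 13.6] long-axis deg -19.0 z med/max [0.1219 0.1314]
red on module n 5 c [542.7 323.8] size [9.7 4.9] long-axis deg 52.2 z med/max [0.2723 0.2786]
brass n 242 c [ 508.3 -110.7] size [51.4 29.4] long-axis deg 0.0 z med/max [0.0308 0.0511]
brass n 207 c [511.5  40.7] size [55.3 31.7] long-axis deg 20.1 z med/max [0.0309 0.042 ]
brass none
stirrup top n 98 c [ 509.  -107.6] size [52.2 13.6] long-axis deg -3.8 z med/max [0.0785 0.0852]
stirrup top n 78 c [510.8  40.5] size [53.4  9.6] long-axis deg 22.9 z med/max [0.0794 0.0851]
```

Run:
```python
from h import *
for n in ("top","side"):
    c=cam(n); P=cloud(c)
    X,Y,Z=P[...,0],P[...,1],P[...,2]
    m=(Z>.262)&(Z<.32)&(abs(Y-.33)<.06)&(abs(X-.545)<.06)
    q=P[m]; print(n,len(q)); rect(q,"arm")
    for lo in (.262,.28,.29,.297): 
        k=q[(q[:,2]>=lo)]; print(lo,len(k),np.median(k,0) if len(k) else "")
    u=proj(c,[.543,.335,.24]).astype(int); print(u)
    save(c,"arm_"+n,(max(u[0]-60,0),max(u[1]-60,0),u[0]+60,u[1]+60),4)
a,b=[cv2.imread(f"pics/arm_{n}.png") for n in("top","side")]; h=min(a.shape[0],b.shape[0]); im=np.hstack([a[:h],b[:h]]); cv2.imwrite("pics/arm.png",cv2.resize(im,None,fx=800/im.shape[1],fy=800/im.shape[1]))
```

```text
top 39
arm n 39 c [546.6 333.1] size [16.3 13.2] long-axis deg -84.1 z med/max [0.2933 0.2996]
0.262 39 [0.5454 0.3304 0.2933]
0.28 34 [0.5457 0.332  0.294 ]
0.29 27 [0.5459 0.333  0.2952]
0.297 4 [0.5457 0.3378 0.2985]
[213 209]
side 64
arm n 64 c [542.4 333.1] size [23.4 15.1] long-axis deg 87.1 z med/max [0.2854 0.2989]
0.262 64 [0.5412 0.3282 0.2854]
0.28 38 [0.5413 0.3285 0.2929]
0.29 24 [0.5418 0.3307 0.2941]
0.297 1 [0.541  0.3358 0.2989]
[263 124]
```

View pics/arm.png

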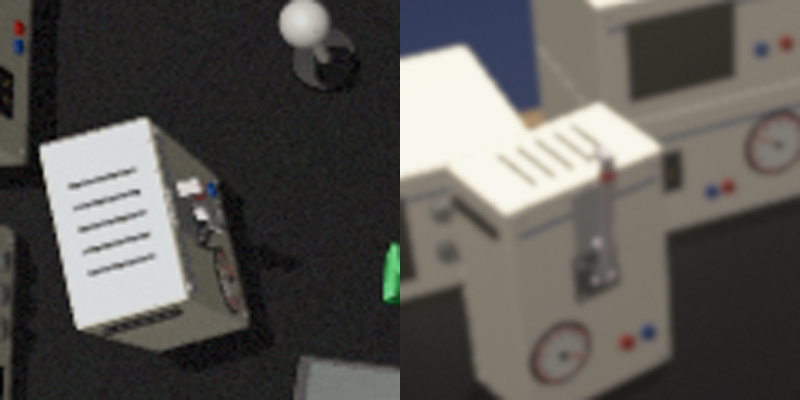

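Arm leans out ~0.09 rad, band near (0.545, 0.331, 0.272). Write a small planner that prints rows.

```bash
cat >> h.py <<'E'
from scipy.spatial.transform import Rotation as Rt
def down(yaw):  # tool y at yaw (deg), z down
    a=np.radians(yaw); y=np.array([np.cos(a),np.sin(a),0]); z=np.array([0,0,-1.]); return np.stack([np.cross(y,z),y,z],1)
def plan(wps,step=50,half=True):
    """wps: (x,y,z mm, yaw deg, closure); prints rows from the measured pose"""
    o=robot.observe(); p=np.array(o["ee_pos"])*1000; R=np.array(o["eef_rot"]).reshape(3,3); out=[]
    for x,y,z,yaw,cl in wps:
        T=np.array([x,y,z]); D=down(yaw)
        if half and (R.T@D)[1,1]<0: D=down(yaw+180)
        rv=Rt.from_matrix(R.T@D).as_rotvec(); n=max(1,int(np.ceil(np.linalg.norm(T-p)/step)),int(np.ceil(np.linalg.norm(rv)/.17)))
        p0,R0=p.copy(),R.copy()
        for i in range(1,n+1):
            pn=p0+(T-p0)*i/n; Rn=R0@Rt.from_rotvec(rv*i/n).as_matrix()
            r=Rt.from_matrix(R.T@Rn).as_rotvec().round(3)+0; s=(R.T@(pn-p)).round(0)+0
            out.append(" ".join(f"{v:g}" for v in [*r,*s,cl])); p=p+R@s; R=R@Rt.from_rotvec(r).as_matrix()
    for k in range(0,len(out),10): print("; ".join(out[k:k+10]))
def st():
    o=robot.observe(); R=np.array(o["eef_rot"]).reshape(3,3)
    print("t",round(o["t"],2),"p",np.round(np.array(o["ee_pos"])*1000,1),"yaw",np.degrees(np.arctan2(R[1,1],R[0,1])).round(1),"tilt",R[:2,2].round(3),"F",o["ft_force"].round(1),"w",round(o["width"],3))
E
python3 -c "
from h import *
st(); plan([(155,520,400,74.4,0),(545,331,400,12.7,0),(545,331,340,12.7,0)],55)"
```

```text
t 0.35 p [154.9 553.6 242.1] yaw 74.4 tilt [-0. -0.] F [-0.9 -1.1 -0.2] w 1.004
0 0 0 -3 -11 -53 0; 0 0 0 -3 -11 -52 0; 0 0 -0.001 -3 -10 -53 0; 0 0 0.135 -53 -10 0 0; 0 0 0.134 -54 -2 0 0; 0 0 0.135 -54 5 0 0; 0 0 0.135 -53 12 0 0; 0 0 0.134 -51 19 0 0; 0 0 0.135 -48 26 0 0; 0 0 0.135 -44 31 0 0
0 0 0.134 -39 38 0 0; 0 0 0 0 0 30 0; 0 0 0 0 0 30 0
```

>>> {"method": "play_rows", "body": {"steps": "0 0 0 -3 -11 -53 0; 0 0 0 -3 -11 -52 0; 0 0 0 -3 -10 -53 0; 0 0 0.135 -53 -10 0 0; 0 0 0.135 -54 -2 0 0; 0 0 0.135 -54 5 0 0; 0 0 0.135 -53 12 0 0; 0 0 0.135 -51 19 0 0; 0 0 0.135 -48 26 0 0; 0 0 0.135 -44 31 0 0", "squeeze": 25}}

```text
t: 1.6
ee_pos: [0.5005, 0.3462, 0.4067]
eef_rot: [[-0.325, 0.946, 0.003], [0.946, 0.325, 0.002], [0.001, 0.003, -1.0]]
ft_force: [0.0, 0.6, 0.2]
width: 1.0
```

```bash
python3 -c "
from h import *
st(); plan([(545,331,400,12.7,0),(545,331,330,12.7,0),(545,331,330,12.7,0)],55)"
```

```text
t 1.6 p [500.5 346.2 406.7] yaw 19.0 tilt [0.003 0.002] F [0.  0.6 0.2] w 1.0
0.003 -0.001 0.11 -29 37 7 0; 0 0 0 0 0 35 0; 0 0 0 0 0 35 0; 0 0 0 0 0 0 0
```

>>> {"method": "play_rows", "body": {"steps": "0.003 -0.001 0.11 -29 37 7 0; 0 0 0 0 0 30 0; 0 0 0 0 0 30 0; 0 0 0 0 0 0 0"}}

```text
t: 2.1
ee_pos: [0.5506, 0.3261, 0.3367]
eef_rot: [[-0.207, 0.978, -0.001], [0.978, 0.207, -0.001], [-0.001, -0.001, -1.0]]
ft_force: [0.4, 0.5, 0.1]
width: 1.001
```

```bash
python3 -c "
from h import *
st(); plan([(545,331,265,12.7,0.4),(545,331,265,12.7,1)],30)
for n in ('top','side'):
    c=cam(n);u=proj(c,[.543,.335,.28]).astype(int);save(c,'g_'+n,(u[0]-60,max(0,u[1]-60),u[0]+60,u[1]+60),3)
a,b=[cv2.imread(f'pics/g_{n}.png') for n in('top','side')];h=min(a.shape[0],b.shape[0]);cv2.imwrite('pics/g1.png',np.hstack([a[:h],b[:h]]))"
```

```text
t 2.1 p [550.6 326.1 336.7] yaw 11.9 tilt [-0.001 -0.001] F [0.4 0.5 0.1] w 1.001
0 0 -0.004 2 -1 24 0.4; -0.001 0.001 -0.005 2 -2 24 0.4; 0 0 -0.004 2 -1 24 0.4; 0 0 0 0 0 0 1
```

View pics/g1.png

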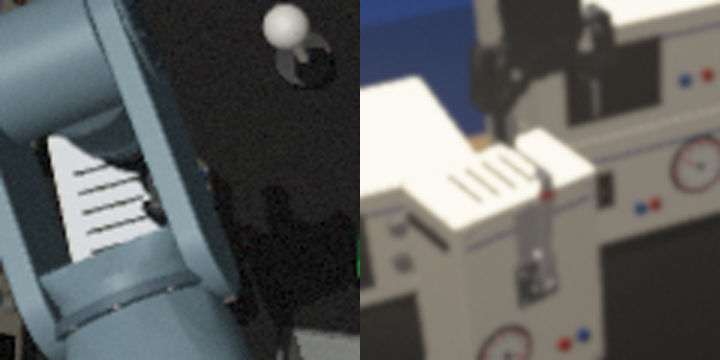

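Gripper is above the arm tip in the side crop (≈(540,165)). Descend and pinch.

>>> {"method": "play_rows", "body": {"steps": "0 0 -0.01 4 -4 24 0.4; 0 0 0 2 -1 24 0.4; 0 0 0 0 0 22 0.4; 0 0 0 0 0 0 0.4; 0 0 0 0 0 0 0.4"}}

```text
t: 2.82
ee_pos: [0.5495, 0.3352, 0.2818]
eef_rot: [[-0.22, 0.975, 0.022], [0.975, 0.22, 0.008], [0.003, 0.023, -1.0]]
ft_force: [0.1, 0.4, 0.2]
width: 0.605
```

```bash
python3 -c "
from h import *
st(); plan([(545,331,265,12.7,1)],30)"
```

```text
t 2.83 p [549.5 335.2 281.8] yaw 12.7 tilt [0.022 0.008] F [0.1 0.4 0.2] w 0.605
0.023 -0.003 0.001 -3 -6 17 1
```

>>> {"method": "play_rows", "body": {"steps": "0.023 -0.003 0 -3 -6 17 0.4; 0 0 0 0 0 0 0.5; 0 0 0 0 0 0 0.6"}}

```text
t: 3.2
ee_pos: [0.5454, 0.3312, 0.2664]
eef_rot: [[-0.22, 0.975, 0.003], [0.975, 0.22, 0.001], [0.0, 0.003, -1.0]]
ft_force: [0.4, -0.6, -0.5]
width: 0.398
```

```bash
python3 -c "
from h import *
st(); print(robot.observe()['q']); plan([(545,331,265,12.7,1)],30)"
```

```text
t 3.2 p [545.4 331.2 266.4] yaw 12.7 tilt [0.003 0.001] F [ 0.4 -0.6 -0.5] w 0.398
[20.6399 17.1554 81.0259 -0.0199 81.6689  7.9093]
0.003 0 0.001 0 0 1 1
```

>>> {"method": "play_rows", "body": {"steps": "0 0 0 0 0 1 1; 0 0 0 0 0 0 1; 0 0 0 0 0 0 1; 0 0 0 -17 0 3 1; 0 0 0 -17 0 5 1; 0 0 0 -16 0 8 1; 0 0 0 -14 0 10 1; 0 0 0 -13 0 12 1; 0 0 0 0 0 0 1"}}

```text
t: 4.32
ee_pos: [0.5626, 0.2509, 0.2238]
eef_rot: [[-0.219, 0.976, 0.0], [0.976, 0.219, 0.003], [0.003, 0.001, -1.0]]
ft_force: [0.6, 2.0, -2.3]
width: 0.136
```

```bash
cat >> h.py <<'E'
O=np.array([.2198,-.9755]); HG=np.array([543,342.])
def armpos():
    o=robot.observe(); p=np.array(o["ee_pos"])*1000; d=(p[:2]-HG)@O; h=p[2]+8-155; print("out",round(d,1),"up",round(h,1),"r",round(np.hypot(d,h),1),"theta",round(np.arctan2(d,h),3),"lat",np.round((p[:2]-HG)@[-O[1],O[0]],1))
E
python3 -c "
from h import *
st(); armpos()"
```

```text
t 4.33 p [562.6 250.9 223.8] yaw 12.7 tilt [0.    0.003] F [ 0.6  2.  -2.3] w 0.136
out 93.2 up 76.8 r 120.8 theta 0.881 lat -0.9
```

>>> {"method": "play_rows", "body": {"steps": "0 0 0 -6 0 10 1; 0 0 0 -7 0 12 1; 0 0 0 -6 0 13 1; 0 0 0 -4 0 14 1; 0 0 0 -2 0 14 1; 0 0 0 -1 0 10 1; 0 0 0 0 0 0 1"}}

```text
t: 5.2
ee_pos: [0.569, 0.2227, 0.1463]
eef_rot: [[-0.22, 0.976, 0.0], [0.976, 0.22, -0.0], [-0.0, 0.0, -1.0]]
ft_force: [-2.0, -1.7, -0.1]
width: 0.137
```

```bash
python3 -c "
from h import *
st(); armpos()"
```

```text
t 5.2 p [569.  222.7 146.3] yaw 12.7 tilt [ 0. -0.] F [-2.  -1.7 -0.1] w 0.137
out 122.1 up -0.7 r 122.1 theta 1.576 lat -0.9
```

>>> {"method": "play_rows", "body": {"steps": "0 0 0 0 0 0 0.6; 0 0 0 0 0 0 0.2; 0 0 0 0 0 0 0; 0 0 0 0 0 -50 0; 0 0 0 0 0 -50 0; 0 0 0 0 0 0 0"}}

```text
t: 5.95
ee_pos: [0.5693, 0.2237, 0.25]
eef_rot: [[-0.221, 0.975, 0.002], [0.975, 0.221, 0.0], [-0.0, 0.002, -1.0]]
ft_force: [-0.4, 0.4, -0.1]
width: 1.001
```

```bash
python3 -c "
from h import *
st(); plan([(504,-318,250,71,0),(504,-318,180,71,0.5)],55)"
```

```text
t 5.95 p [569.3 223.7 250. ] yaw 12.8 tilt [0.002 0.   ] F [-0.4  0.4 -0.1] w 1.001
0 0 -0.102 -51 -18 0 0; 0 0 -0.101 -50 -24 0 0; 0 0 -0.102 -46 -28 0 0; 0.001 0.001 -0.102 -44 -33 0 0; 0 0 -0.101 -40 -37 0 0; 0 0 -0.102 -36 -41 0 0; 0 0 -0.102 -31 -45 0 0; 0 0 -0.101 -27 -47 0 0; 0.001 0 -0.102 -22 -50 0 0; 0 0.001 -0.101 -17 -52 0 0
0 0 0 0 0 35 0.5; 0 0 0 0 0 35 0.5
```

>>> {"method": "play_rows", "body": {"steps": "0 0 -0.102 -51 -18 0 0; 0 0 -0.102 -50 -24 0 0; 0 0 -0.102 -46 -28 0 0; 0 0 -0.102 -44 -33 0 0; 0 0 -0.102 -40 -37 0 0; 0 0 -0.102 -36 -41 0 0; 0 0 -0.102 -31 -45 0 0; 0 0 -0.102 -27 -47 0 0; 0 0 -0.102 -22 -50 0 0; 0 0 -0.102 -17 -52 0 0"}}

```text
t: 7.2
ee_pos: [0.5103, -0.3296, 0.2434]
eef_rot: [[-0.959, 0.282, 0.0], [0.282, 0.959, 0.003], [0.001, 0.003, -1.0]]
ft_force: [0.2, 0.1, -0.4]
width: 1.0
```

```bash
python3 -c "
from h import *
st(); print(robot.observe()['q']); plan([(504,-318,250,71,0.3),(504,-318,160,71,0.5)],45)
c=cam('top'); P=cloud(c); X,Y,Z=np.moveaxis(P,-1,0)
m=(Z>.13)&(Z<.185)&(Y>.15)&(Y<.345)&(abs(X-.56)<.06); rect(P[m],'arm top')
c2=cam('side'); P=cloud(c2); X,Y,Z=np.moveaxis(P,-1,0)
m=(Z>.13)&(Z<.185)&(Y>.15)&(Y<.345)&(abs(X-.56)<.06); rect(P[m],'arm side')
save(c2,'s2',None,1.25)"
```

```text
t 7.2 p [ 510.3 -329.6  243.4] yaw 73.6 tilt [0.    0.003] F [ 0.2  0.1 -0.4] w 1.0
[ -44.117    14.4562   87.0471    0.154    78.617  -117.7719]
0.003 -0.001 0.046 9 9 -7 0.3; 0 0 0 0 0 30 0.5; 0 0 0 0 0 30 0.5; 0 0 0 0 0 30 0.5
arm top n 204 c [555.6 275.7] size [141.6  24.9] long-axis deg -80.1 z med/max [0.1589 0.1736]
arm side none
```

View pics/s2.png

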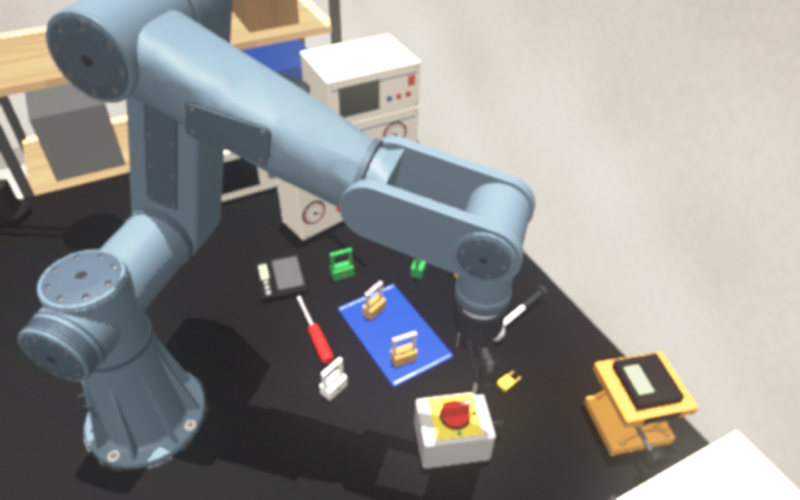

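>>> {"method": "play_rows", "body": {"steps": "0.003 0 0.046 9 9 0 0.4; 0 0 0 0 0 25 0.6; 0 0 0 0 0 25 0.6; 0 0 0 0 0 20 0.6; 0 0 0 0 0 0 0.6"}}

```text
t: 7.92
ee_pos: [0.5018, -0.3184, 0.1677]
eef_rot: [[-0.941, 0.338, -0.004], [0.338, 0.941, 0.003], [0.005, 0.002, -1.0]]
ft_force: [-0.7, 0.3, 0.7]
width: 0.401
```

```bash
python3 -c "
from h import *
st(); plan([(504,-318,114,71,0.5)],45)"
```

```text
t 7.92 p [ 501.8 -318.4  167.7] yaw 70.2 tilt [-0.004  0.003] F [-0.7  0.3  0.7] w 0.401
0.001 -0.003 -0.007 -1 1 27 0.5; 0.001 -0.002 -0.006 -1 0 27 0.5
```

>>> {"method": "play_rows", "body": {"steps": "0.001 -0.003 -0.01 -2 0 27 0.6; 0 0 0 0 0 27 0.6; 0 0 0 0 0 0 0.6; 0 0 0 0 0 0 0.6"}}

```text
t: 8.43
ee_pos: [0.506, -0.3187, 0.1167]
eef_rot: [[-0.945, 0.328, 0.002], [0.328, 0.945, -0.002], [-0.003, -0.001, -1.0]]
ft_force: [-0.4, -0.3, -0.1]
width: 0.398
```

```bash
python3 -c "
from h import *
st(); plan([(504,-318,114,71,0.5)],45)"
```

```text
t 8.43 p [ 506.  -318.7  116.7] yaw 70.9 tilt [ 0.002 -0.002] F [-0.4 -0.3 -0.1] w 0.398
-0.001 0.003 -0.003 2 0 3 0.5
```

Grip and turn clockwise.

>>> {"method": "play_rows", "body": {"steps": "0 0.003 0 2 0 3 0.7; 0 0 0 0 0 0 1; 0 0 0 0 0 0 1; 0 0 0 0 0 0 1; 0 0 0 0 0 0 1", "squeeze": 40}}

```text
t: 9.05
ee_pos: [0.5043, -0.3198, 0.1158]
eef_rot: [[-0.945, 0.328, 0.001], [0.328, 0.945, -0.005], [-0.003, -0.005, -1.0]]
ft_force: [0.4, -1.2, -4.0]
width: 0.154
```

>>> {"method": "play_rows", "body": {"steps": "0 0 0.17 0 0 0 1; 0 0 0.17 0 0 0 1; 0 0 0.17 0 0 0 1; 0 0 0.17 0 0 0 1; 0 0 0.17 0 0 0 1; 0 0 0.17 0 0 0 1; 0 0 0.17 0 0 0 1; 0 0 0.17 0 0 0 1; 0 0 0 0 0 0 1; 0 0 0 0 0 0 1"}}

```text
t: 10.3
ee_pos: [0.5026, -0.3211, 0.1158]
eef_rot: [[0.164, 0.986, -0.001], [0.986, -0.164, -0.006], [-0.006, -0.0, -1.0]]
ft_force: [-0.5, -0.5, -3.8]
width: 0.152
```

```bash
python3 -c "
from h import *
st(); print(robot.observe()['ft_torque']); plan([(504,-318,114,-19,1)],45)"
```

```text
t 10.3 p [ 502.6 -321.1  115.8] yaw -9.5 tilt [-0.001 -0.006] F [-0.5 -0.5 -3.8] w 0.152
[ 0.0112 -0.4398 -0.2275]
0 0.006 0.166 3 1 2 1
```

>>> {"method": "play_rows", "body": {"steps": "0 0 0.16 0 0 0 1; 0 0 0 0 0 0 1; 0 0 0 0 0 0 0.7; 0 0 0 0 0 0 0.3; 0 0 0 0 0 0 0.3; 0 0 0 0 0 -45 0.3; 0 0 0 0 0 -45 0.3; 0 0 0 0 0 -45 0.3"}}

```text
t: 11.3
ee_pos: [0.5016, -0.3184, 0.2512]
eef_rot: [[0.306, 0.952, -0.007], [0.952, -0.306, -0.001], [-0.003, -0.006, -1.0]]
ft_force: [0.6, -0.6, -0.5]
width: 0.7
```

```bash
python3 -c "
from h import *
st(); plan([(508,-106,250,-3,0)],52)
c=cam('side'); save(c,'s3',(150,170,480,400),2.4)"
```

```text
t 11.3 p [ 501.6 -318.4  251.2] yaw -17.8 tilt [-0.007 -0.001] F [ 0.6 -0.6 -0.5] w 0.7
-0.001 0 -0.052 41 -12 0 0; -0.002 0.001 -0.051 41 -9 0 0; -0.001 0 -0.052 42 -8 1 0; -0.001 0.001 -0.052 42 -5 0 0; -0.002 0 -0.051 43 -3 0 0
```

View pics/s3.png

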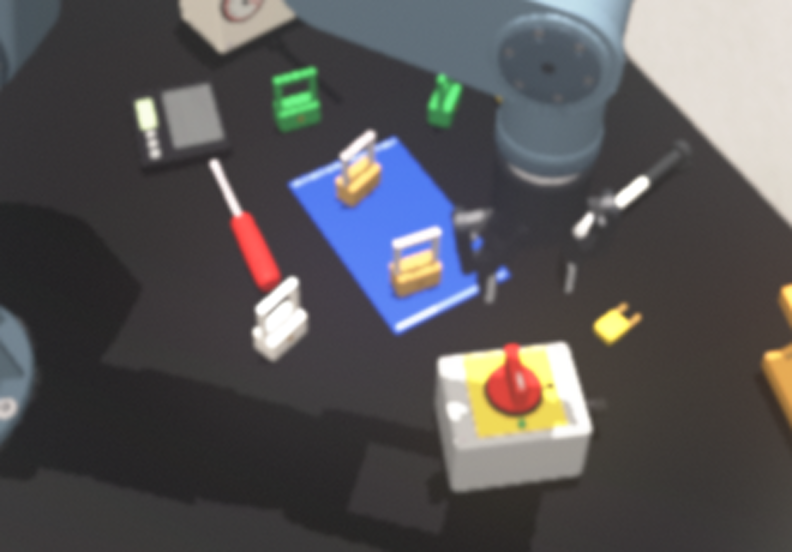

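Handle is on (bar across, line by the green dot at (521,424)); both weights undisturbed. Re-measure weights.

```bash
cat > w.py <<'E'
from h import *
st()
for n in ("top","side"):
    c=cam(n); P=cloud(c); X,Y,Z=np.moveaxis(P,-1,0); print(n)
    for b in biggest(brass(c,P),3):
        if b.sum()>30: rect(P[b],"brass")
    for b in biggest((Z>.07)&(Z<.092)&(abs(X-.53)<.11)&(Y<.14)&(Y>-.18),3):
        if b.sum()>15: rect(P[b],"stirrup")
E
python3 w.py
```

```text
t 11.35 p [ 504.1 -320.6  259. ] yaw -17.8 tilt [ 0.001 -0.008] F [ 2.5 -1.7  5.3] w 0.695
top
brass n 88 c [516.   41.8] size [52.7 29.9] long-axis deg 22.5 z med/max [0.0324 0.0675]
brass n 81 c [ 511.5 -106.6] size [50.7 25.1] long-axis deg -4.1 z med/max [0.0332 0.0723]
stirrup n 35 c [514.8  43.6] size [50.1  6.4] long-axis deg 24.2 z med/max [0.08   0.0849]
stirrup n 32 c [ 510.8 -105.4] size [49.5  4.3] long-axis deg -3.1 z med/max [0.081  0.0848]
side
brass n 216 c [ 507.7 -110.2] size [49.2 27.9] long-axis deg -2.8 z med/max [0.0304 0.0507]
brass n 196 c [511.4  38.4] size [52.9 27.5] long-axis deg 25.5 z med/max [0.0309 0.0419]
stirrup n 86 c [ 508.1 -109. ] size [52.9 12.1] long-axis deg -3.4 z med/max [0.0801 0.0846]
stirrup n 69 c [512.   41.1] size [53.3 12. ] long-axis deg 27.7 z med/max [0.0799 0.0873]
```

>>> {"method": "play_rows", "body": {"steps": "0 0 -0.052 41 -12 0 0; 0 0 -0.051 41 -9 0 0; 0 0 -0.052 42 -8 0 0; 0 0 -0.052 42 -5 0 0; 0 0 -0.05 43 -3 0 0; 0 0 0 0 0 0 0"}}

```text
t: 12.2
ee_pos: [0.5062, -0.0999, 0.2456]
eef_rot: [[0.043, 0.999, -0.01], [0.999, -0.043, -0.001], [-0.001, -0.01, -1.0]]
ft_force: [-0.6, -0.1, -0.4]
width: 1.002
```

```bash
python3 -c "
from h import *
st(); plan([(509.5,-107,200,-3.2,0),(509.5,-107,110,-3.2,0)],45)"
```

```text
t 12.2 p [506.2 -99.9 245.6] yaw -2.5 tilt [-0.01  -0.001] F [-0.6 -0.1 -0.4] w 1.002
-0.005 0.001 0.006 -3 2 23 0; -0.005 0 0.006 -4 2 23 0; 0 0 0 0 0 45 0; 0 0 0 0 0 45 0
```

>>> {"method": "play_rows", "body": {"steps": "-0.005 0 0.006 -3 2 23 0; -0.005 0 0.006 -4 2 23 0; 0 0 0 0 0 45 0; 0 0 0 0 0 35 0; 0 0 0 0 0 0 0; 0 0 0 0 0 0 0"}}

```text
t: 12.95
ee_pos: [0.5085, -0.1106, 0.1139]
eef_rot: [[0.057, 0.998, -0.002], [0.998, -0.057, -0.002], [-0.002, -0.002, -1.0]]
ft_force: [0.3, 0.3, -0.6]
width: 0.999
```

```bash
python3 -c "
from h import *
st(); plan([(509.5,-107,57,-3.2,0)],32)"
```

```text
t 12.95 p [ 508.5 -110.6  113.9] yaw -3.3 tilt [-0.002 -0.002] F [ 0.3  0.3 -0.6] w 0.999
-0.001 0.001 0 2 0 28 0; -0.001 0.001 -0.001 2 1 29 0
```

>>> {"method": "play_rows", "body": {"steps": "-0.001 0.001 0 3 1 28 0; 0 0 0 1 0 28 0; 0 0 0 0 0 0 0; 0 0 0 0 0 0 0; 0 0 0 0 0 0 0.2; 0 0 0 0 0 0 0.2", "squeeze": 30}}

```text
t: 13.7
ee_pos: [0.5168, -0.1109, 0.067]
eef_rot: [[0.057, 0.998, 0.014], [0.998, -0.057, -0.008], [-0.008, 0.015, -1.0]]
ft_force: [0.2, 0.6, -0.7]
width: 0.799
```

```bash
python3 -c "
from h import *
st(); plan([(509.5,-107,57,-3.2,0)],32)"
```

```text
t 13.7 p [ 516.8 -110.9   67. ] yaw -3.3 tilt [ 0.014 -0.008] F [ 0.2  0.6 -0.7] w 0.799
0.015 0.008 -0.001 4 -8 10 0
```

>>> {"method": "play_rows", "body": {"steps": "0.015 0.008 0 4 -8 0 0.2; 0 0 0 0 0 0 0.2; 0 0 0 0 0 0 0.2"}}

```text
t: 14.08
ee_pos: [0.5089, -0.1062, 0.0678]
eef_rot: [[0.057, 0.998, -0.0], [0.998, -0.057, 0.0], [0.0, -0.0, -1.0]]
ft_force: [-0.0, -0.1, -0.2]
width: 0.803
```

```bash
python3 -c "
from h import *
st(); plan([(509.5,-107,57,-3.2,0)],32)"; python3 w.py
```

```text
t 14.07 p [ 508.9 -106.2   67.8] yaw -3.3 tilt [-0.  0.] F [-0.  -0.1 -0.2] w 0.803
0 0 -0.001 -1 1 11 0
t 14.07 p [ 508.9 -106.2   67.8] yaw -3.3 tilt [-0.  0.] F [-0.  -0.1 -0.2] w 0.803
top
brass n 87 c [516.1  41.9] size [52.9 29.8] long-axis deg 23.5 z med/max [0.0326 0.0649]
stirrup n 35 c [514.9  43.8] size [51.2  6.3] long-axis deg 23.9 z med/max [0.0803 0.0876]
side
brass n 235 c [ 507.  -111.8] size [49.1 26.5] long-axis deg -3.3 z med/max [0.0307 0.0388]
brass n 207 c [488.1  -7.9] size [191.5  48.4] long-axis deg 64.5 z med/max [0.0319 0.1977]
stirrup n 125 c [ 518.8 -110.6] size [70.1 20.5] long-axis deg 4.3 z med/max [0.0796 0.0913]
stirrup n 68 c [510.6  41.2] size [52.5 10.8] long-axis deg 21.7 z med/max [0.08   0.0842]
stirrup n 35 c [ 464.1 -107.1] size [22.6 10.5] long-axis deg -56.1 z med/max [0.0824 0.0911]
```

>>> {"method": "play_rows", "body": {"steps": "0 0 0 0 0 9 0.2; 0 0 0 0 0 0 0.3; 0 0 0 0 0 0 1; 0 0 0 0 0 0 1; 0 0 0 0 0 0 1; 0 0 0 0 0 0 1"}}

```text
t: 14.92
ee_pos: [0.509, -0.1063, 0.0581]
eef_rot: [[0.057, 0.998, -0.001], [0.998, -0.057, 0.001], [0.001, -0.001, -1.0]]
ft_force: [0.4, 0.4, 0.9]
width: 0.602
```

```bash
python3 -c "
from h import *
st()"
```

```text
t 14.93 p [ 509.  -106.3   58.1] yaw -3.3 tilt [-0.001  0.001] F [0.4 0.4 0.9] w 0.602
```

>>> {"method": "play_rows", "body": {"steps": "0 0 0 0 0 -40 1; 0 0 0 0 0 -45 1; 0 0 0 0 0 -30 1; 0 0 0 0 0 0 1"}}

```text
t: 15.42
ee_pos: [0.507, -0.1055, 0.1731]
eef_rot: [[0.057, 0.998, -0.006], [0.998, -0.057, 0.003], [0.003, -0.006, -1.0]]
ft_force: [0.1, -1.1, -2.2]
width: 0.6
```

```bash
python3 -c "
from h import *
st(); plan([(583,155,168,12.7,1)],42)"
```

```text
t 15.43 p [ 507.  -105.5  173.1] yaw -3.3 tilt [-0.006  0.003] F [ 0.1 -1.1 -2.2] w 0.6
-0.001 -0.001 -0.04 38 9 1 1; -0.001 0 -0.04 37 10 1 1; -0.001 -0.001 -0.039 37 12 0 1; 0 0 -0.04 37 13 1 1; -0.001 -0.001 -0.04 36 14 1 1; -0.001 0 -0.04 35 16 0 1; -0.001 -0.001 -0.04 34 18 1 1
```

>>> {"method": "play_rows", "body": {"steps": "0 0 -0.04 38 9 0 1; 0 0 -0.04 37 10 1 1; 0 0 -0.04 37 12 0 1; 0 0 -0.04 37 13 0 1; 0 0 -0.04 36 14 0 1; 0 0 -0.04 34 15 0 1; 0 0 -0.04 20 12 0 1; 0 0 0 0 0 0 1; 0 0 0 0 0 0 1"}}

```text
t: 16.55
ee_pos: [0.5698, 0.1458, 0.1506]
eef_rot: [[-0.226, 0.973, -0.034], [0.974, 0.227, 0.004], [0.012, -0.032, -0.999]]
ft_force: [-0.0, 0.0, -3.3]
width: 0.601
```

```bash
python3 -c "
from h import *
st(); armpos(); plan([(582.8,161,166,12.7,1)],40)
c=cam('side');print(proj(c,[.58,.2,.155])); save(c,'s4',(180,90,430,260),3)"
```

```text
t 16.55 p [569.8 145.8 150.6] yaw 13.1 tilt [-0.034  0.004] F [-0.   0.  -3.3] w 0.601
out 197.3 up 3.6 r 197.3 theta 1.553 lat -16.9
-0.032 -0.012 0.007 12 16 -16 1
[295.6254 169.2666]
```

View pics/s4.png

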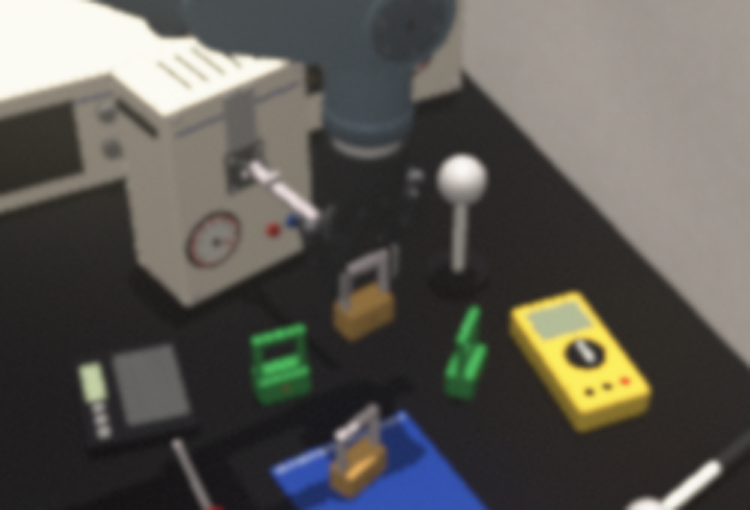

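The held weight (362,305) is just outside the level arm's tip (313,215), 16 mm off laterally as measured. Correct it.

>>> {"method": "play_rows", "body": {"steps": "-0.032 -0.012 0.007 0 16 -16 1; 0 0 0 0 0 0 1; 0 0 0 0 0 0 1"}}

```text
t: 16.98
ee_pos: [0.5873, 0.1475, 0.1675]
eef_rot: [[-0.216, 0.976, 0.003], [0.976, 0.216, -0.001], [-0.001, 0.003, -1.0]]
ft_force: [-0.0, 0.5, -2.5]
width: 0.603
```

```bash
python3 -c "
from h import *
st(); armpos(); plan([(582.8,161,166,12.7,1)],40)"
```

```text
t 16.98 p [587.3 147.5 167.5] yaw 12.5 tilt [ 0.003 -0.001] F [-0.   0.5 -2.5] w 0.603
out 199.5 up 20.5 r 200.5 theta 1.468 lat 0.5
0.003 0.001 -0.004 14 -2 1 1
```

>>> {"method": "play_rows", "body": {"steps": "0 0 0 20 -1 1 1; 0 0 0 22 0 0 1; 0 0 0 22 0 0 1; 0 0 0 0 0 0 1; 0 0 0 0 0 0 1"}}

```text
t: 17.6
ee_pos: [0.5703, 0.2139, 0.166]
eef_rot: [[-0.215, 0.977, 0.002], [0.977, 0.215, 0.0], [-0.0, 0.002, -1.0]]
ft_force: [0.6, 0.4, -3.1]
width: 0.607
```

```bash
python3 -c "
from h import *
st(); armpos(); plan([(543-.9+62*.2198,342-62*.9755,166,12.7,1)],25)"
```

```text
t 17.6 p [570.3 213.9 166. ] yaw 12.4 tilt [0.002 0.   ] F [ 0.6  0.4 -3.1] w 0.607
out 131.0 up 19.0 r 132.4 theta 1.427 lat -1.5
0.001 0 -0.002 23 0 0 1; 0 0 -0.001 23 0 0 1; 0.001 0 -0.002 23 0 0 1
```

>>> {"method": "play_rows", "body": {"steps": "0 0 -0.002 23 0 0 1; 0 0 -0.002 23 0 0 1; 0 0 0 20 0 0 1; 0 0 0 0 0 0 1; 0 0 0 0 0 0 1"}}

```text
t: 18.23
ee_pos: [0.5557, 0.2797, 0.1657]
eef_rot: [[-0.218, 0.976, 0.002], [0.976, 0.218, -0.001], [-0.002, 0.002, -1.0]]
ft_force: [-0.2, -0.3, -2.9]
width: 0.602
```

```bash
python3 -c "
from h import *
st(); armpos()"
```

```text
t 18.23 p [555.7 279.7 165.7] yaw 12.6 tilt [ 0.002 -0.001] F [-0.2 -0.3 -2.9] w 0.602
out 63.6 up 18.7 r 66.3 theta 1.285 lat -1.3
```

>>> {"method": "play_rows", "body": {"steps": "0 0 0 0 0 9 1; 0 0 0 0 0 9 1; 0 0 0 0 0 0 1; 0 0 0 0 0 0 1"}}

```text
t: 18.73
ee_pos: [0.5559, 0.2779, 0.1456]
eef_rot: [[-0.216, 0.976, 0.001], [0.976, 0.216, -0.002], [-0.002, 0.0, -1.0]]
ft_force: [-1.0, -0.2, -2.6]
width: 0.604
```

```bash
python3 -c "
from h import *
st(); armpos()"
```

```text
t 18.73 p [555.9 277.9 145.6] yaw 12.5 tilt [ 0.001 -0.002] F [-1.  -0.2 -2.6] w 0.604
out 65.4 up -1.4 r 65.4 theta 1.592 lat -1.5
```

>>> {"method": "play_rows", "body": {"steps": "0 0 0 0 0 1.5 1; 0 0 0 0 0 0 1; 0 0 0 0 0 0 1"}}

```text
t: 19.1
ee_pos: [0.5563, 0.2778, 0.1445]
eef_rot: [[-0.216, 0.976, 0.001], [0.976, 0.216, -0.002], [-0.002, 0.001, -1.0]]
ft_force: [-0.5, 0.8, -2.2]
width: 0.6
```

>>> {"method": "play_rows", "body": {"steps": "0 0 0 0 0 1.5 1; 0 0 0 0 0 0 1; 0 0 0 0 0 0 1"}}

```text
t: 19.48
ee_pos: [0.5567, 0.278, 0.144]
eef_rot: [[-0.216, 0.976, 0.003], [0.976, 0.216, -0.001], [-0.002, 0.003, -1.0]]
ft_force: [-0.7, 1.0, -2.5]
width: 0.602
```

>>> {"method": "play_rows", "body": {"steps": "0 0 0 0 0 2 1; 0 0 0 0 0 1 1; 0 0 0 0 0 0 1"}}

```text
t: 19.85
ee_pos: [0.557, 0.2781, 0.144]
eef_rot: [[-0.216, 0.976, 0.004], [0.976, 0.216, -0.002], [-0.002, 0.003, -1.0]]
ft_force: [0.5, -0.0, -2.8]
width: 0.6
```

>>> {"method": "play_rows", "body": {"steps": "0 0 0 0 0 4 1; 0 0 0 0 0 0 1; 0 0 0 0 0 0 1"}}

```text
t: 20.23
ee_pos: [0.5579, 0.2785, 0.144]
eef_rot: [[-0.217, 0.976, 0.007], [0.976, 0.217, -0.001], [-0.003, 0.006, -1.0]]
ft_force: [0.0, 0.2, -0.8]
width: 0.6
```

>>> {"method": "play_rows", "body": {"steps": "-0.006 -0.003 0 0 0 1 0.7; 0 0 0 0 0 0 0.3; 0 0 0 0 0 0 0.2; 0 0 0 0 0 0 0.2"}}

```text
t: 20.72
ee_pos: [0.5583, 0.2785, 0.143]
eef_rot: [[-0.217, 0.976, 0.014], [0.976, 0.217, -0.003], [-0.006, 0.013, -1.0]]
ft_force: [0.1, -0.8, 0.4]
width: 0.8
```

>>> {"method": "play_rows", "body": {"steps": "0 0 0 0 0 -25 0.1; 0 0 0 0 0 -40 0; 0 0 0 0 0 -40 0; 0 0 0 0 0 0 0"}}

```text
t: 21.22
ee_pos: [0.5565, 0.2785, 0.249]
eef_rot: [[-0.216, 0.976, 0.011], [0.976, 0.216, -0.003], [-0.006, 0.01, -1.0]]
ft_force: [0.0, -0.1, 0.3]
width: 1.0
```

```bash
python3 -c "
from h import *
st(); armpos(); plan([(513,42,230,22.8,0)],42)
c=cam('side'); save(c,'s5',(180,90,430,260),3)"; python3 w.py
```

```text
t 21.23 p [556.5 278.5 249. ] yaw 12.5 tilt [ 0.011 -0.003] F [ 0.  -0.1  0.3] w 1.0
out 64.9 up 102.0 r 120.9 theta 0.566 lat -0.8
0.002 0.001 -0.03 -37 -16 3 0; 0.001 0.001 -0.03 -36 -16 3 0; 0.002 0.001 -0.03 -36 -18 4 0; 0.001 0.001 -0.03 -36 -19 3 0; 0.002 0.002 -0.03 -34 -20 3 0; 0.001 0.001 -0.03 -35 -21 3 0
t 21.27 p [555.3 278.1 246.7] yaw 12.5 tilt [ 0.007 -0.005] F [-0.2  0.4  0.1] w 1.004
top
brass n 89 c [516.3  41.9] size [53.8 30.2] long-axis deg 23.4 z med/max [0.0323 0.0691]
stirrup n 35 c [514.1  43.3] size [49.1  6.5] long-axis deg 23.5 z med/max [0.0812 0.0878]
side
brass n 205 c [509.1  38. ] size [54.2 28.5] long-axis deg 30.3 z med/max [0.0309 0.0427]
brass n 198 c [555.2 269.3] size [59.8 49.5] long-axis deg -43.2 z med/max [0.1138 0.1564]
stirrup n 66 c [511.9  41.8] size [53.  10.8] long-axis deg 20.9 z med/max [0.0803 0.0861]
```

View pics/s5.png

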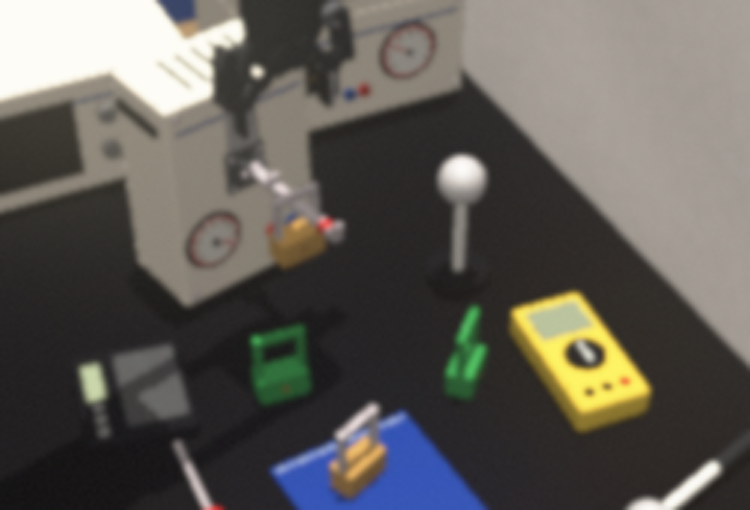

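First weight hangs on the arm at (298,235), arm level. Fetch the second.

>>> {"method": "play_rows", "body": {"steps": "0 0 -0.03 -37 -16 3 0; 0 0 -0.03 -36 -16 3 0; 0 0 -0.03 -36 -18 4 0; 0 0 -0.03 -36 -19 3 0; 0 0 -0.03 -34 -20 3 0; 0 0 -0.03 -30 -18 3 0; 0 0 0 0 0 0 0; 0 0 0 0 0 0 0"}}

```text
t: 22.38
ee_pos: [0.5034, 0.0402, 0.2117]
eef_rot: [[-0.393, 0.919, -0.02], [0.919, 0.393, -0.005], [0.003, -0.021, -1.0]]
ft_force: [0.0, 0.1, 0.4]
width: 1.004
```

```bash
python3 -c "
from h import *
st(); plan([(513,42.3,190,23,0),(513,42.3,110,23,0)],45)"; python3 w.py | grep -A9 side
```

```text
t 22.38 p [503.4  40.2 211.7] yaw 23.2 tilt [-0.02  -0.005] F [0.  0.1 0.4] w 1.004
-0.021 -0.003 0.003 -2 10 22 0; 0 0 0 0 0 40 0; 0 0 0 0 0 40 0
side
brass n 204 c [509.9  39.6] size [52.9 29.1] long-axis deg 24.0 z med/max [0.0306 0.0408]
brass n 106 c [549.8 272.4] size [40.8 34. ] long-axis deg 4.2 z med/max [0.1185 0.1329]
stirrup n 68 c [511.2  41.2] size [52.  10.8] long-axis deg 22.1 z med/max [0.08   0.0864]
```

>>> {"method": "play_rows", "body": {"steps": "-0.02 -0.003 0 -2 10 22 0; 0 0 0 0 0 40 0; 0 0 0 0 0 35 0; 0 0 0 0 0 0 0; 0 0 0 0 0 0 0"}}

```text
t: 23.1
ee_pos: [0.5158, 0.0472, 0.1144]
eef_rot: [[-0.401, 0.916, 0.004], [0.916, 0.401, -0.0], [-0.002, 0.004, -1.0]]
ft_force: [0.3, -0.9, 0.9]
width: 1.0
```

```bash
python3 -c "
from h import *
st(); plan([(513,42.3,66,23,0)],45)"
```

```text
t 23.1 p [515.8  47.2 114.4] yaw 23.6 tilt [ 0.004 -0.   ] F [ 0.3 -0.9  0.9] w 1.0
0.002 0.001 0.005 -2 -2 24 0; 0.002 0.001 0.006 -1 -3 24 0
```

>>> {"method": "play_rows", "body": {"steps": "0.002 0.001 0.01 -3 -5 24 0; 0 0 0 0 0 22 0; 0 0 0 0 0 0 0; 0 0 0 0 0 0 0"}}

```text
t: 23.6
ee_pos: [0.5183, 0.0427, 0.075]
eef_rot: [[-0.393, 0.92, 0.014], [0.92, 0.393, -0.002], [-0.007, 0.013, -1.0]]
ft_force: [-0.4, 0.0, 0.5]
width: 0.999
```

```bash
python3 -c "
from h import *
st(); plan([(513,42.3,58,23,0)],45)"
```

```text
t 23.6 p [518.3  42.7  75. ] yaw 23.1 tilt [ 0.014 -0.002] F [-0.4  0.   0.5] w 0.999
0.013 0.007 0.002 2 -5 17 0
```

>>> {"method": "play_rows", "body": {"steps": "0.013 0.007 0.002 2 -5 8 0.1; 0 0 0 0 0 0 0.1; 0 0 0 0 0 9 0.2; 0 0 0 0 0 0 0.2; 0 0 0 0 0 0 0.2"}}

```text
t: 24.22
ee_pos: [0.5143, 0.0425, 0.0592]
eef_rot: [[-0.391, 0.92, 0.002], [0.92, 0.391, -0.001], [-0.002, 0.002, -1.0]]
ft_force: [-0.3, 0.3, 0.5]
width: 0.796
```

```bash
python3 -c "
from h import *
st(); plan([(513,42.3,58,23,0)],45)"
```

```text
t 24.23 p [514.3  42.5  59.2] yaw 23.0 tilt [ 0.002 -0.001] F [-0.3  0.3  0.5] w 0.796
0.002 0.002 0 0 -1 1 0
```

>>> {"method": "play_rows", "body": {"steps": "0 0 0 0 -1 1 0.3; 0 0 0 0 0 0 1; 0 0 0 0 0 0 1; 0 0 0 0 0 0 1; 0 0 0 0 0 -40 1; 0 0 0 0 0 -40 1; 0 0 0 0 0 -33 1; 0 0 0 0 0 0 1; 0 0 0 0 0 0 1", "squeeze": 30}}

```text
t: 25.35
ee_pos: [0.5101, 0.0426, 0.1702]
eef_rot: [[-0.391, 0.92, -0.005], [0.92, 0.391, 0.0], [0.002, -0.005, -1.0]]
ft_force: [-1.2, -0.5, -3.7]
width: 0.6
```

```bash
python3 -c "
from h import *
st(); plan([(586,145,170,12.7,1)],30)"
```

```text
t 25.35 p [510.1  42.6 170.2] yaw 23.0 tilt [-0.005  0.   ] F [-1.2 -0.5 -3.7] w 0.6
-0.001 0 0.036 13 22 0 1; -0.001 -0.001 0.036 14 21 0 1; -0.001 0 0.036 14 22 0 1; -0.001 -0.001 0.036 15 20 0 1; -0.001 0 0.036 16 20 0 1
```

>>> {"method": "play_rows", "body": {"steps": "0 0 0.036 13 22 0 1; 0 0 0.036 14 21 0 1; 0 0 0.036 14 22 0 1; 0 0 0.036 15 20 0 1; 0 0 0.036 16 20 0 1; 0 0 0 0 0 0 1; 0 0 0 0 0 0 1"}}

```text
t: 26.22
ee_pos: [0.58, 0.1467, 0.1526]
eef_rot: [[-0.213, 0.977, -0.03], [0.977, 0.213, -0.0], [0.006, -0.029, -1.0]]
ft_force: [-0.3, -1.1, -3.0]
width: 0.603
```

```bash
python3 -c "
from h import *
st(); armpos(); plan([(584.5,150,166,12.7,1)],40)"
```

```text
t 26.23 p [580.  146.7 152.6] yaw 12.3 tilt [-0.03 -0.  ] F [-0.3 -1.1 -3. ] w 0.603
out 198.6 up 5.6 r 198.7 theta 1.543 lat -6.8
-0.029 -0.006 -0.007 2 5 -14 1
```

>>> {"method": "play_rows", "body": {"steps": "-0.029 -0.006 -0.007 0 5 -14 1; 0 0 0 0 0 0 1; 0 0 0 0 0 0 1"}}

```text
t: 26.6
ee_pos: [0.5847, 0.1464, 0.1668]
eef_rot: [[-0.219, 0.976, 0.0], [0.976, 0.219, -0.0], [-0.0, 0.0, -1.0]]
ft_force: [-0.4, 0.3, -2.1]
width: 0.596
```

```bash
python3 -c "
from h import *
st(); armpos(); plan([(543-.9+108*.2198,342-108*.9755,166,12.7,1)],22)"; python3 w.py | tail -8
```

```text
t 26.6 p [584.7 146.4 166.8] yaw 12.7 tilt [ 0. -0.] F [-0.4  0.3 -2.1] w 0.596
out 200.0 up 19.8 r 200.9 theta 1.472 lat -2.4
0 0 0 18 0 0 1; 0 0 0 19 1 0 1; 0 0 0 18 0 0 1; 0 0 0 19 0 1 1; 0 0 -0.001 18 0 0 1
t 26.6 p [584.7 146.4 166.8] yaw 12.7 tilt [ 0. -0.] F [-0.4  0.3 -2.1] w 0.596
top
side
brass n 235 c [602.7 179.9] size [133.9  51.1] long-axis deg 60.8 z med/max [0.1365 0.1477]
brass n 186 c [552.9 273.5] size [51.  48.2] long-axis deg -41.2 z med/max [0.1141 0.1527]
```

>>> {"method": "play_rows", "body": {"steps": "0 0 0 18 1 0 1; 0 0 0 18 0 0 1; 0 0 0 18 0 0 1; 0 0 0 18 0 0 1; 0 0 0 14 0 0 1; 0 0 0 0 0 0 1; 0 0 0 0 0 0 1"}}

```text
t: 27.58
ee_pos: [0.5649, 0.2381, 0.1666]
eef_rot: [[-0.222, 0.975, 0.0], [0.975, 0.222, 0.0], [0.0, 0.0, -1.0]]
ft_force: [0.8, 1.1, -2.1]
width: 0.601
```

```bash
python3 -c "
from h import *
st(); armpos()"
```

```text
t 27.57 p [564.9 238.1 166.6] yaw 12.8 tilt [0. 0.] F [ 0.8  1.1 -2.1] w 0.601
out 106.2 up 19.6 r 108.0 theta 1.388 lat -1.4
```

>>> {"method": "play_rows", "body": {"steps": "0 0 0 0 0 8 1; 0 0 0 0 0 8 1; 0 0 0 0 0 3 1; 0 0 0 0 0 0 1; 0 0 0 0 0 2 1; 0 0 0 0 0 0 1"}}

```text
t: 28.32
ee_pos: [0.5657, 0.2362, 0.1442]
eef_rot: [[-0.219, 0.976, 0.0], [0.976, 0.219, -0.0], [-0.0, 0.0, -1.0]]
ft_force: [-0.9, -0.6, -3.7]
width: 0.604
```

```bash
python3 -c "
from h import *
st(); armpos()"
```

```text
t 28.32 p [565.7 236.2 144.2] yaw 12.6 tilt [ 0. -0.] F [-0.9 -0.6 -3.7] w 0.604
out 108.2 up -2.8 r 108.3 theta 1.597 lat -1.1
```

>>> {"method": "play_rows", "body": {"steps": "0 0 0 0 0 3 1; 0 0 0 0 0 2 1; 0 0 0 0 0 0 1"}}

```text
t: 28.7
ee_pos: [0.5663, 0.2364, 0.1445]
eef_rot: [[-0.22, 0.976, 0.003], [0.976, 0.22, -0.0], [-0.001, 0.003, -1.0]]
ft_force: [1.1, 0.2, -2.4]
width: 0.604
```

>>> {"method": "play_rows", "body": {"steps": "0 0 0 0 0 2 1; 0 0 0 0 0 0 0.7; 0 0 0 0 0 0 0.4; 0 0 0 0 0 0 0.2; 0 0 0 0 0 0 0.1; 0 0 0 0 0 0 0.1; 0 0 0 0 0 -25 0.1; 0 0 0 0 0 -40 0; 0 0 0 0 0 -30 0; 0 0 0 0 0 0 0"}}

```text
t: 29.95
ee_pos: [0.5667, 0.2366, 0.2401]
eef_rot: [[-0.22, 0.976, 0.004], [0.976, 0.22, -0.0], [-0.001, 0.004, -1.0]]
ft_force: [-0.2, 0.3, -0.3]
width: 1.004
```

```bash
python3 -c "
from h import *
st(); armpos()
c=cam('side'); save(c,'s6',(200,90,330,220),4)
P=cloud(c); X,Y,Z=np.moveaxis(P,-1,0); h,s,v=masks(c)
m=(h>=8)&(h<=26)&(s>60)&(v>70)&(Z>.07)&(Z<.2)&(Y>.2)
for b in biggest(m,3): rect(P[b],'b')"
```

```text
t 29.95 p [566.7 236.6 240.1] yaw 12.7 tilt [ 0.004 -0.   ] F [-0.2  0.3 -0.3] w 1.004
out 108.1 up 93.1 r 142.6 theta 0.86 lat -0.1
b n 621 c [ 187.8 1186.6] size [218.4  94.2] long-axis deg 1.6 z med/max [0.1743 0.1841]
b n 361 c [562.3 248.9] size [88.7 54. ] long-axis deg -79.1 z med/max [0.1153 0.1705]
b n 173 c [ 596.6 1472. ] size [210.1  88.8] long-axis deg -60.1 z med/max [0.1791 0.1995]
```

View pics/s6.png

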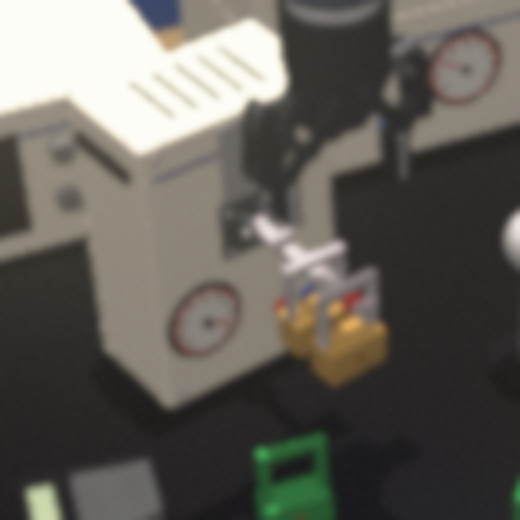

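>>> {"method": "play_rows", "body": {"steps": "0 0 0 0 0 0 0; 0 0 0 0 0 0 0; 0 0 0 0 0 0 0; 0 0 0 0 0 0 0; 0 0 0 0 0 0 0; 0 0 0 0 0 0 0; 0 0 0 0 0 0 0; 0 0 0 0 0 0 0; 0 0 0 0 0 0 0; 0 0 0 0 0 0 0"}}

```text
t: 31.25
ee_pos: [0.5636, 0.2358, 0.233]
eef_rot: [[-0.22, 0.976, -0.007], [0.976, 0.22, -0.002], [-0.001, -0.007, -1.0]]
ft_force: [0.7, 0.1, -0.1]
width: 1.0
```

Both weights hang freely on the level arm (inner at (300,325), outer at (350,350)). Released ~2 s ago; fetch the outer one back.

```bash
python3 -c "
from h import *
st(); plan([(566.4,236.4,195,12.7,0)],45)"
```

```text
t 31.25 p [563.6 235.8 233. ] yaw 12.7 tilt [-0.007 -0.002] F [ 0.7  0.1 -0.1] w 1.0
-0.007 0.001 0 0 3 38 0
```

>>> {"method": "play_rows", "body": {"steps": "-0.006 0 0 0 2 20 0; 0 0 0 0 0 15 0; 0 0 0 0 0 0 0; 0 0 0 0 0 0 0"}}

```text
t: 31.75
ee_pos: [0.5659, 0.2363, 0.1978]
eef_rot: [[-0.22, 0.976, 0.0], [0.976, 0.22, -0.001], [-0.001, 0.0, -1.0]]
ft_force: [0.1, 0.0, -0.7]
width: 0.999
```

```bash
python3 -c "
from h import *
st(); plan([(566.4,236.4,147,12.7,0)],45)"
```

```text
t 31.75 p [565.9 236.3 197.8] yaw 12.7 tilt [ 0.    -0.001] F [ 0.1  0.  -0.7] w 0.999
0 0 0 0 0 25 0; 0 0.001 0 0 1 26 0
```

>>> {"method": "play_rows", "body": {"steps": "0 0 0 0 1 18 0; 0 0 0 0 0 18 0; 0 0 0 0 0 14 0; 0 0 0 0 0 0 0; 0 0 0 0 0 0 0.1"}}

```text
t: 32.38
ee_pos: [0.5669, 0.2364, 0.1442]
eef_rot: [[-0.22, 0.976, -0.0], [0.976, 0.22, -0.001], [-0.001, -0.0, -1.0]]
ft_force: [0.5, 0.1, 0.4]
width: 0.903
```

```bash
python3 -c "
from h import *
st(); plan([(566.4,236.4,147,12.7,0)],45)"
```

```text
t 32.38 p [566.9 236.4 144.2] yaw 12.7 tilt [-0.    -0.001] F [0.5 0.1 0.4] w 0.903
0 0.001 0 0 0 -3 0
```

Close, lift ~21 mm, check.

>>> {"method": "play_rows", "body": {"steps": "0 0 0 0 0 0 0.3; 0 0 0 0 0 0 1; 0 0 0 0 0 0 1; 0 0 0 0 0 0 1; 0 0 0 0 0 0 1; 0 0 0 0 0 -11 1; 0 0 0 0 0 -11 1; 0 0 0 0 0 0 1; 0 0 0 0 0 0 1", "squeeze": 30}}

```text
t: 33.5
ee_pos: [0.5672, 0.2366, 0.169]
eef_rot: [[-0.22, 0.976, 0.001], [0.976, 0.22, -0.001], [-0.001, 0.001, -1.0]]
ft_force: [-0.9, 0.5, -3.2]
width: 0.604
```

```bash
python3 -c "
from h import *
st(); armpos()"
```

```text
t 33.5 p [567.2 236.6 169. ] yaw 12.7 tilt [ 0.001 -0.001] F [-0.9  0.5 -3.2] w 0.604
out 108.2 up 22.0 r 110.4 theta 1.37 lat 0.5
```

>>> {"method": "play_rows", "body": {"steps": "0 0 0 -15 -1 2 1; 0 0 0 -18 0 0 1; 0 0 0 -18 0 0 1; 0 0 0 -18 0 0 1; 0 0 0 -18 0 0 1; 0 0 0 0 0 0 1"}}

```text
t: 34.25
ee_pos: [0.5865, 0.1433, 0.166]
eef_rot: [[-0.218, 0.976, 0.0], [0.976, 0.218, -0.002], [-0.002, -0.0, -1.0]]
ft_force: [0.2, 1.0, -3.2]
width: 0.6
```

```bash
python3 -c "
from h import *
st(); armpos(); plan([(535,-60,165,4,1)],30)
c=cam('top'); P=cloud(c); h,s,v=masks(c); X,Y,Z=np.moveaxis(P,-1,0)
m=(h>100)&(h<130)&(s>120)&(Z<.02)&(abs(X-.53)<.2)&(abs(Y)<.25); rect(P[biggest(m)[0]],'mat')"
```

```text
t 34.25 p [586.5 143.3 166. ] yaw 12.6 tilt [ 0.    -0.002] F [ 0.2  1.  -3.2] w 0.6
out 203.4 up 19.0 r 204.3 theta 1.478 lat -1.2
0 0 0.021 -27 -14 0 1; 0 0 0.022 -27 -12 0 1; 0 0.001 0.021 -27 -13 1 1; 0 0 0.021 -28 -12 0 1; 0 0 0.022 -27 -11 0 1; 0 0 0.021 -28 -10 0 1; 0 0.001 0.021 -29 -10 0 1
mat n 2899 c [530.7 -28.9] size [254.  155.6] long-axis deg -85.7 z med/max [0.0027 0.0138]
```

>>> {"method": "play_rows", "body": {"steps": "0 0 0.021 -27 -14 0 1; 0 0 0.022 -27 -12 0 1; 0 0 0.021 -27 -13 0 1; 0 0 0.021 -28 -12 0 1; 0 0 0.022 -27 -11 0 1; 0 0 0.021 -28 -10 0 1; 0 0 0.021 -29 -10 0 1; 0 0 0 0 0 0 1; 0 0 0 0 0 0 1"}}

```text
t: 35.42
ee_pos: [0.5343, -0.0596, 0.167]
eef_rot: [[-0.073, 0.997, 0.003], [0.997, 0.073, 0.002], [0.002, 0.003, -1.0]]
ft_force: [-0.4, -0.3, -3.3]
width: 0.601
```

```bash
python3 -c "
from h import *
st(); plan([(535,-70,75,4,1)],30)"
```

```text
t 35.42 p [534.3 -59.6 167. ] yaw 4.2 tilt [0.003 0.002] F [-0.4 -0.3 -3.3] w 0.601
0.001 0 0.001 -3 0 23 1; 0 -0.001 0.001 -2 0 23 1; 0.001 0 0 -3 0 23 1; 0.001 -0.001 0.001 -3 0 23 1
```

>>> {"method": "play_rows", "body": {"steps": "0 0 0 -3 0 23 1; 0 0 0 -2 0 23 1; 0 0 0 -3 0 23 1; 0 0 0 -2 0 20 1; 0 0 0 0 0 0 1; 0 0 0 0 0 0 1"}}

```text
t: 36.17
ee_pos: [0.5383, -0.0631, 0.0774]
eef_rot: [[-0.082, 0.997, 0.007], [0.997, 0.082, 0.003], [0.002, 0.007, -1.0]]
ft_force: [-0.2, -1.0, -2.4]
width: 0.602
```

```bash
python3 -c "
from h import *
st(); plan([(535,-70,62,4,1)],30)"
```

```text
t 36.17 p [538.3 -63.1  77.4] yaw 4.7 tilt [0.007 0.003] F [-0.2 -1.  -2.4] w 0.602
0.007 -0.002 0.012 -7 -4 15 1
```

>>> {"method": "play_rows", "body": {"steps": "0.007 -0.002 0 0 0 8 1; 0 0 0 0 0 6 1; 0 0 0 0 0 0 1; 0 0 0 0 0 0 1"}}

```text
t: 36.67
ee_pos: [0.5398, -0.0629, 0.0645]
eef_rot: [[-0.083, 0.997, 0.003], [0.997, 0.083, -0.001], [-0.001, 0.003, -1.0]]
ft_force: [0.3, 0.2, -2.7]
width: 0.602
```

```bash
python3 -c "
from h import *
st(); plan([(537,-65,58,4,1)],30)"
```

```text
t 36.67 p [539.8 -62.9  64.5] yaw 4.8 tilt [ 0.003 -0.001] F [ 0.3  0.2 -2.7] w 0.602
0.003 0.001 0.013 -2 -3 7 1
```

>>> {"method": "play_rows", "body": {"steps": "0.003 0.001 0 0 0 4 1; 0 0 0 0 0 0 1; 0 0 0 0 0 2 1; 0 0 0 0 0 0 1; 0 0 0 0 0 2 1; 0 0 0 0 0 0 1"}}

```text
t: 37.42
ee_pos: [0.5411, -0.0636, 0.0596]
eef_rot: [[-0.083, 0.997, 0.001], [0.997, 0.083, -0.001], [-0.002, 0.001, -1.0]]
ft_force: [0.2, -0.3, -2.7]
width: 0.605
```

>>> {"method": "play_rows", "body": {"steps": "0 0 0 0 0 3 1; 0 0 0 0 0 0 1"}}

```text
t: 37.67
ee_pos: [0.5419, -0.064, 0.0597]
eef_rot: [[-0.083, 0.997, 0.002], [0.997, 0.083, -0.002], [-0.002, 0.002, -1.0]]
ft_force: [0.1, -0.2, -2.9]
width: 0.604
```

>>> {"method": "play_rows", "body": {"steps": "-0.002 0.002 0 0 0 4 1; 0 0 0 0 0 1 1"}}

```text
t: 37.92
ee_pos: [0.5426, -0.0644, 0.0591]
eef_rot: [[-0.084, 0.996, 0.004], [0.996, 0.084, -0.001], [-0.001, 0.004, -1.0]]
ft_force: [-2.2, 0.9, -0.4]
width: 0.6
```

Contact (weight off the wrist). Release and rise.

>>> {"method": "play_rows", "body": {"steps": "0 0 0 0 0 0 0.7; 0 0 0 0 0 0 0.4; 0 0 0 0 0 0 0.2; 0 0 0 0 0 0 0.1; 0 0 0 0 0 0 0.1; 0 0 0 0 0 -25 0.1; 0 0 0 0 0 -45 0; 0 0 0 0 0 -55 0; 0 0 0 0 0 -55 0; 0 0 0 0 0 0 0"}}

```text
t: 39.17
ee_pos: [0.5416, -0.0644, 0.242]
eef_rot: [[-0.084, 0.996, 0.002], [0.996, 0.084, 0.0], [-0.0, 0.002, -1.0]]
ft_force: [0.3, -0.7, -0.2]
width: 1.002
```

```bash
python3 -c "
from h import *
st(); plan([(556.5,278.5,245,12.7,0)],50)"; python3 w.py
```

```text
t 39.17 p [541.6 -64.4 242. ] yaw 4.8 tilt [0.002 0.   ] F [ 0.3 -0.7 -0.2] w 1.002
0 0 -0.02 49 6 0 0; 0.001 0 -0.019 48 7 -1 0; 0 0 -0.02 48 9 0 0; 0 0 -0.02 49 9 -1 0; 0 0 -0.019 48 10 0 0; 0.001 0 -0.02 47 11 -1 0; 0 0 -0.02 48 11 0 0
t 39.17 p [541.6 -64.4 242. ] yaw 4.8 tilt [0.002 0.   ] F [ 0.3 -0.7 -0.2] w 1.002
top
brass n 66 c [547.7 272.6] size [33.2 30.1] long-axis deg -59.9 z med/max [0.1169 0.1655]
brass n 63 c [543.1 -55.3] size [49.9 12.7] long-axis deg 5.7 z med/max [0.0323 0.082 ]
stirrup n 35 c [543.6 -62. ] size [48.7  7.2] long-axis deg 5.5 z med/max [0.0806 0.0869]
side
brass n 230 c [540.6 -65.4] size [51.4 31.2] long-axis deg 8.8 z med/max [0.0307 0.0484]
brass n 202 c [557.3 264.9] size [65.  51.1] long-axis deg -56.7 z med/max [0.1133 0.1556]
stirrup n 78 c [541.8 -64.8] size [50.9 11.4] long-axis deg 5.1 z med/max [0.0798 0.0846]
```

>>> {"method": "play_rows", "body": {"steps": "0 0 -0.02 49 6 0 0; 0 0 -0.02 48 7 0 0; 0 0 -0.02 48 9 0 0; 0 0 -0.02 49 9 0 0; 0 0 -0.02 48 10 0 0; 0 0 -0.02 45 11 0 0; 0 0 -0.02 40 10 0 0; 0 0 0 0 0 0 0; 0 0 0 0 0 0 0"}}

```text
t: 40.4
ee_pos: [0.544, 0.277, 0.2145]
eef_rot: [[-0.223, 0.974, -0.041], [0.975, 0.223, -0.001], [0.008, -0.04, -0.999]]
ft_force: [-1.2, 0.2, -0.0]
width: 0.999
```

```bash
python3 -c "
from h import *
st(); armpos(); plan([(557.5,278.5,205,12.7,0)],50)"
```

```text
t 40.4 p [544.  277.  214.5] yaw 12.9 tilt [-0.041 -0.001] F [-1.2  0.2 -0. ] w 0.999
out 63.6 up 67.5 r 92.7 theta 0.756 lat -13.3
-0.04 -0.008 0.003 -2 14 9 0
```

>>> {"method": "play_rows", "body": {"steps": "-0.04 -0.008 0 -1 14 0 0; 0 0 0 0 0 0 0; 0 0 0 0 0 12 0; 0 0 0 0 0 0 0"}}

```text
t: 40.9
ee_pos: [0.5565, 0.2749, 0.1978]
eef_rot: [[-0.218, 0.976, -0.007], [0.976, 0.218, -0.002], [-0.001, -0.007, -1.0]]
ft_force: [-0.2, -0.4, 0.3]
width: 1.002
```

```bash
python3 -c "
from h import *
st(); armpos(); plan([(557.3,278.3,146,12.7,0)],18)"
```

```text
t 40.9 p [556.5 274.9 197.8] yaw 12.6 tilt [-0.007 -0.002] F [-0.2 -0.4  0.3] w 1.002
out 68.4 up 50.8 r 85.2 theta 0.932 lat -1.6
-0.002 0 -0.001 1 1 17 0; -0.003 0 0 1 0 18 0; -0.002 0.001 -0.001 1 1 17 0
```

>>> {"method": "play_rows", "body": {"steps": "-0.007 0 0 3 1 17 0; 0 0 0 0 0 18 0; 0 0 0 0 0 15 0; 0 0 0 0 0 0 0; 0 0 0 0 0 0 0.1"}}

```text
t: 41.52
ee_pos: [0.5568, 0.2771, 0.1456]
eef_rot: [[-0.217, 0.976, -0.001], [0.976, 0.217, -0.001], [-0.001, -0.001, -1.0]]
ft_force: [-0.0, 0.5, -0.7]
width: 0.898
```

```bash
python3 -c "
from h import *
st(); armpos(); plan([(557.3,278.3,145,12.7,0)],18)"
```

```text
t 41.52 p [556.8 277.1 145.6] yaw 12.5 tilt [-0.001 -0.001] F [-0.   0.5 -0.7] w 0.898
out 66.4 up -1.4 r 66.4 theta 1.591 lat -0.8
-0.001 0.001 -0.003 1 1 1 0
```

>>> {"method": "play_rows", "body": {"steps": "0 0 0 1 0 0 0.3; 0 0 0 0 0 0 1; 0 0 0 0 0 0 1; 0 0 0 0 0 0 1; 0 0 0 0 0 0 1; 0 0 0 0 0 -10 1; 0 0 0 0 0 -10 1; 0 0 0 0 0 0 1; 0 0 0 0 0 0 1"}}

```text
t: 42.65
ee_pos: [0.5571, 0.2783, 0.1685]
eef_rot: [[-0.217, 0.976, 0.001], [0.976, 0.217, -0.0], [-0.001, 0.001, -1.0]]
ft_force: [0.5, -0.0, -3.2]
width: 0.604
```

```bash
python3 -c "
from h import *
st(); armpos()"
```

```text
t 42.65 p [557.1 278.3 168.5] yaw 12.5 tilt [ 0.001 -0.   ] F [ 0.5 -0.  -3.2] w 0.604
out 65.2 up 21.5 r 68.6 theta 1.253 lat -0.3
```

>>> {"method": "play_rows", "body": {"steps": "0 0 -0.003 -15 0 2 1; 0 0 0 -19 0 0 1; 0 0 0 -19 0 0 1; 0 0 0 -19 0 0 1; 0 0 0 -19 0 0 1; 0 0 0 -19 0 0 1; 0 0 0 -19 0 0 1; 0 0 0 0 0 0 1"}}

```text
t: 43.65
ee_pos: [0.5874, 0.141, 0.1657]
eef_rot: [[-0.218, 0.976, 0.0], [0.976, 0.218, -0.002], [-0.002, -0.0, -1.0]]
ft_force: [0.3, 0.0, -3.4]
width: 0.598
```

```bash
python3 -c "
from h import *
st(); armpos(); plan([(535,35,165,12.7,1)],28)"
```

```text
t 43.65 p [587.4 141.  165.7] yaw 12.6 tilt [ 0.    -0.002] F [ 0.3  0.  -3.4] w 0.598
out 205.8 up 18.7 r 206.7 theta 1.48 lat -0.8
0 0 0 -18 -15 0 1; 0 0.001 -0.001 -19 -15 0 1; 0 0 0 -18 -15 0 1; 0 0 -0.001 -19 -14 1 1; 0 0.001 0 -18 -15 0 1
```

>>> {"method": "play_rows", "body": {"steps": "0 0 0 -18 -15 0 1; 0 0 0 -19 -15 0 1; 0 0 0 -18 -15 0 1; 0 0 0 -19 -14 0 1; 0 0 0 -18 -15 0 1; 0 0 0 0 0 0 1; 0 0 0 0 0 22 1; 0 0 0 0 0 22 1; 0 0 0 0 0 22 1; 0 0 0 0 0 0 1"}}

```text
t: 44.9
ee_pos: [0.5362, 0.0383, 0.0999]
eef_rot: [[-0.222, 0.975, 0.005], [0.975, 0.222, 0.003], [0.002, 0.006, -1.0]]
ft_force: [-0.3, 0.1, -1.8]
width: 0.599
```

```bash
python3 -c "
from h import *
st(); plan([(535,35,75,12.7,1)],28)"
```

```text
t 44.9 p [536.2  38.3  99.9] yaw 12.8 tilt [0.005 0.003] F [-0.3  0.1 -1.8] w 0.599
0.006 -0.002 0.002 -3 -2 25 1
```

>>> {"method": "play_rows", "body": {"steps": "0.006 -0.002 0 -2 -1 15 1; 0 0 0 0 0 14 1; 0 0 0 0 0 0 1; 0 0 0 0 0 6 1; 0 0 0 0 0 0 1; 0 0 0 0 0 0 1"}}

```text
t: 45.65
ee_pos: [0.5382, 0.0367, 0.0652]
eef_rot: [[-0.223, 0.975, 0.004], [0.975, 0.223, -0.001], [-0.002, 0.004, -1.0]]
ft_force: [-1.1, -0.2, -2.0]
width: 0.603
```

```bash
python3 -c "
from h import *
st(); plan([(535,35,59,12.7,1)],28)"
```

```text
t 45.65 p [538.2  36.7  65.2] yaw 12.9 tilt [ 0.004 -0.001] F [-1.1 -0.2 -2. ] w 0.603
0.004 0.002 0.003 -1 -4 6 1
```

>>> {"method": "play_rows", "body": {"steps": "0.004 0.002 0 0 0 4 1; 0 0 0 0 0 0 1; 0 0 0 0 0 2 1; 0 0 0 0 0 0 1; 0 0 0 0 0 3 1; 0 0 0 0 0 3 1; 0 0 0 0 0 0 1"}}

```text
t: 46.52
ee_pos: [0.5403, 0.0361, 0.0617]
eef_rot: [[-0.224, 0.975, 0.002], [0.975, 0.224, -0.002], [-0.002, 0.001, -1.0]]
ft_force: [-0.1, 0.9, -1.9]
width: 0.603
```

>>> {"method": "play_rows", "body": {"steps": "-0.002 0.002 0 0 0 4 1; 0 0 0 0 0 1 1"}}

```text
t: 46.78
ee_pos: [0.541, 0.0358, 0.0609]
eef_rot: [[-0.225, 0.974, 0.003], [0.974, 0.225, -0.0], [-0.001, 0.003, -1.0]]
ft_force: [-3.3, 1.4, 3.2]
width: 0.602
```

>>> {"method": "play_rows", "body": {"steps": "0 0 0 0 0 0 0.7; 0 0 0 0 0 0 0.4; 0 0 0 0 0 0 0.2; 0 0 0 0 0 0 0.1; 0 0 0 0 0 0 0.1; 0 0 0 0 0 -25 0.1; 0 0 0 0 0 -45 0; 0 0 0 0 0 -55 0; 0 0 0 0 0 -55 0; 0 0 0 0 0 0 0"}}

```text
t: 48.02
ee_pos: [0.5403, 0.0356, 0.2442]
eef_rot: [[-0.225, 0.974, 0.002], [0.974, 0.225, 0.0], [0.0, 0.002, -1.0]]
ft_force: [0.4, 0.5, 0.9]
width: 1.0
```

```bash
python3 -c "
from h import *
st(); plan([(503.5,-319,245,-19,0)],45)
c=cam('side'); save(c,'s7',(180,150,480,400),2)"; python3 w.py
```

```text
t 48.02 p [540.3  35.6 244.2] yaw 13.0 tilt [0.002 0.   ] F [0.4 0.5 0.9] w 1.0
0 0 0.07 -42 -14 0 0; 0 0 0.07 -43 -12 0 0; 0.001 0 0.069 -44 -8 0 0; 0 0 0.07 -44 -6 -1 0; 0 0 0.07 -45 -2 0 0; 0 0 0.07 -44 1 0 0; 0 0 0.069 -45 4 0 0; 0 -0.001 0.07 -44 7 0 0
t 48.08 p [538.8  35.9 241.3] yaw 13.0 tilt [-0.003  0.001] F [-0.5  0.9  0.2] w 0.996
top
brass n 89 c [544.9 -64.1] size [52.6 30. ] long-axis deg 4.4 z med/max [0.0329 0.0804]
stirrup n 37 c [544.5 -62.2] size [48.8  7.8] long-axis deg 5.8 z med/max [0.0804 0.0856]
side
brass n 233 c [540.4 -65.6] size [50.7 28.4] long-axis deg 6.8 z med/max [0.0308 0.0544]
brass n 202 c [539.8  30. ] size [52.2 26.9] long-axis deg 20.0 z med/max [0.0301 0.0391]
stirrup n 78 c [541.2 -65. ] size [52.3 11.9] long-axis deg 5.6 z med/max [0.0797 0.0863]
stirrup n 73 c [541.2  33.2] size [54.7 12.7] long-axis deg 14.1 z med/max [0.0787 0.0873]
```

View pics/s7.png

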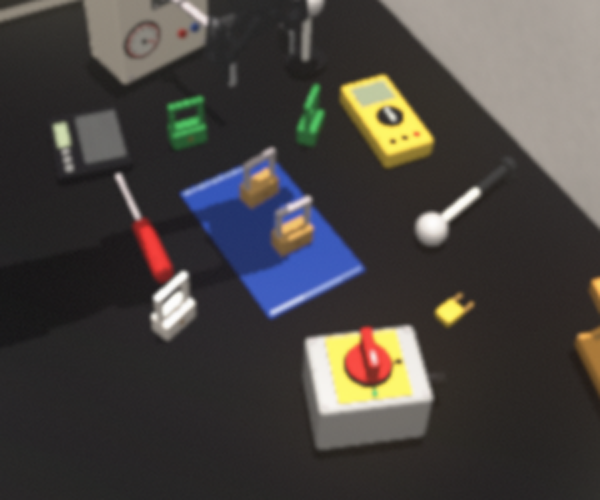

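Both weights stand upright on the mat ((258,185), (293,232)); handle still on. Go to the isolator.

>>> {"method": "play_rows", "body": {"steps": "0 0 0.07 -42 -14 0 0; 0 0 0.07 -43 -12 0 0; 0 0 0.07 -44 -8 0 0; 0 0 0.07 -44 -6 0 0; 0 0 0.07 -45 -2 0 0; 0 0 0.07 -44 1 0 0.3; 0 0 0.07 -43 4 0 0.4; 0 0 0.06 -38 7 0 0.5; 0 0 0 0 0 0 0.6; 0 0 0 0 0 0 0.6"}}

```text
t: 49.42
ee_pos: [0.4878, -0.3145, 0.2106]
eef_rot: [[0.333, 0.942, -0.043], [0.943, -0.333, 0.025], [0.009, -0.049, -0.999]]
ft_force: [0.5, 0.2, 0.2]
width: 0.399
```

```bash
python3 -c "
from h import *
st(); plan([(503,-319.5,170,-19,0)],35)"
```

```text
t 49.42 p [ 487.8 -314.5  210.6] yaw -19.5 tilt [-0.043  0.025] F [0.5 0.2 0.2] w 0.399
-0.024 -0.005 -0.004 0 9 20 0; -0.025 -0.005 -0.004 0 8 20 0
```

>>> {"method": "play_rows", "body": {"steps": "-0.048 -0.01 0 0 16 15 0.6; 0 0 0 0 0 15 0.6; 0 0 0 0 0 0 0.6; 0 0 0 0 0 0 0.6"}}

```text
t: 49.92
ee_pos: [0.5018, -0.315, 0.1766]
eef_rot: [[0.329, 0.944, -0.005], [0.945, -0.328, 0.004], [0.002, -0.006, -1.0]]
ft_force: [-0.5, 0.0, 0.8]
width: 0.398
```

```bash
python3 -c "
from h import *
st(); plan([(503,-319.5,116,-19,0)],30)"
```

```text
t 49.92 p [ 501.8 -315.   176.6] yaw -19.2 tilt [-0.005  0.004] F [-0.5  0.   0.8] w 0.398
-0.002 -0.001 -0.001 -1 1 20 0; -0.002 0 -0.001 -2 1 20 0; -0.002 -0.001 -0.001 -1 1 21 0
```

>>> {"method": "play_rows", "body": {"steps": "-0.006 -0.002 0 -4 2 20 0.6; 0 0 0 0 0 20 0.6; 0 0 0 0 0 0 0.6; 0 0 0 0 0 18 0.6; 0 0 0 0 0 0 0.6; 0 0 0 0 0 0 0.6"}}

```text
t: 50.68
ee_pos: [0.5036, -0.3199, 0.119]
eef_rot: [[0.328, 0.945, 0.002], [0.945, -0.328, -0.003], [-0.002, 0.003, -1.0]]
ft_force: [0.5, 0.1, -0.5]
width: 0.395
```

```bash
python3 -c "
from h import *
st(); plan([(503,-319.5,116,-19,0)],30)"
```

```text
t 50.67 p [ 503.6 -319.9  119. ] yaw -19.1 tilt [ 0.002 -0.003] F [ 0.5  0.1 -0.5] w 0.395
0.003 0.002 -0.002 0 -1 3 0
```

>>> {"method": "play_rows", "body": {"steps": "0 0 0 0 0 3 0.7; 0 0 0 0 0 0 1; 0 0 0 0 0 0 1; 0 0 0 0 0 0 1; 0 0 0 0 0 0 1", "squeeze": 40}}

```text
t: 51.3
ee_pos: [0.5027, -0.3197, 0.1164]
eef_rot: [[0.327, 0.945, 0.001], [0.945, -0.327, -0.002], [-0.002, 0.001, -1.0]]
ft_force: [-0.6, 1.0, -0.8]
width: 0.152
```

>>> {"method": "play_rows", "body": {"steps": "0 0 -0.17 0 0 0 1; 0 0 -0.17 0 0 0 1; 0 0 -0.17 0 0 0 1; 0 0 -0.17 0 0 0 1; 0 0 -0.17 0 0 0 1; 0 0 -0.17 0 0 0 1; 0 0 -0.17 0 0 0 1; 0 0 -0.17 0 0 0 1; 0 0 0 0 0 0 1; 0 0 0 0 0 0 1"}}

```text
t: 52.55
ee_pos: [0.5028, -0.3195, 0.1164]
eef_rot: [[-0.875, 0.485, 0.001], [0.485, 0.875, -0.002], [-0.002, -0.001, -1.0]]
ft_force: [-1.3, -0.3, -1.7]
width: 0.157
```

```bash
python3 -c "
from h import *
st(); plan([(503,-319.5,116,71,1)],30)"
```

```text
t 52.55 p [ 502.8 -319.5  116.4] yaw 61.0 tilt [ 0.001 -0.002] F [-1.3 -0.3 -1.7] w 0.157
0 0.001 -0.087 0 0 0 1; -0.001 0.001 -0.088 0 0 0 1
```

>>> {"method": "play_rows", "body": {"steps": "0 0 -0.17 0 0 0 1; 0 0 0 0 0 0 1; 0 0 0 0 0 0 0.7; 0 0 0 0 0 0 0.3; 0 0 0 0 0 0 0.3; 0 0 0 0 0 -45 0.3; 0 0 0 0 0 -45 0.2; 0 0 0 0 0 -45 0; 0 0 0 0 0 0 0"}}

```text
t: 53.68
ee_pos: [0.503, -0.3195, 0.2557]
eef_rot: [[-0.939, 0.344, 0.002], [0.344, 0.939, -0.002], [-0.003, -0.001, -1.0]]
ft_force: [0.0, 0.1, -0.1]
width: 1.0
```

```bash
python3 -c "
from h import *
st(); plan([(568.5,224,250,12.7,0)],48)
for n in ('top','side'):
    c=cam(n);P=cloud(c); h,s,v=masks(c); X,Y,Z=np.moveaxis(P,-1,0)
    m=((h<8)|(h>172))&(s>120)&(Z>.105)&(Z<.14)&(abs(Y+.318)<.09)&(abs(X-.505)<.09); rect(P[m],'iso bar '+n)"
```

```text
t 53.67 p [ 503.  -319.5  255.7] yaw 69.9 tilt [ 0.002 -0.002] F [ 0.   0.1 -0.1] w 1.0
0 0 0.083 10 44 0 0; 0 0 0.083 15 44 1 0; 0 0.001 0.083 17 42 0 0; 0 0 0.084 21 40 1 0; 0 0 0.083 25 39 0 0; 0 0 0.083 27 36 1 0; 0 0.001 0.083 31 34 0 0; 0 0 0.083 33 32 0 0; 0 0 0.083 35 28 1 0; 0 0 0.084 38 25 0 0
0 0 0.083 40 23 1 0; 0 0 0.083 42 18 0 0
iso bar top none
iso bar side n 167 c [ 499.6 -320.9] size [45.5 12.7] long-axis deg -22.8 z med/max [0.1213 0.1314]
```

>>> {"method": "play_rows", "body": {"steps": "0 0 0.083 10 44 0 0; 0 0 0.083 15 44 0 0; 0 0 0.083 17 42 0 0; 0 0 0.083 21 40 0 0; 0 0 0.083 25 39 0 0; 0 0 0.083 27 36 0 0; 0 0 0.083 31 34 0 0; 0 0 0.083 33 32 0 0; 0 0 0.083 35 28 0 0; 0 0 0.083 38 25 0 0"}}

```text
t: 55.02
ee_pos: [0.5545, 0.1469, 0.2345]
eef_rot: [[-0.343, 0.939, -0.033], [0.939, 0.344, 0.013], [0.024, -0.026, -0.999]]
ft_force: [0.1, 0.1, -0.1]
width: 0.998
```

```bash
python3 -c "
from h import *
st(); plan([(568,227,230,12.7,0)],40)"
```

```text
t 55.02 p [554.5 146.9 234.5] yaw 20.1 tilt [-0.033  0.013] F [ 0.1  0.1 -0.1] w 0.998
-0.009 -0.007 0.043 24 13 2 0; -0.009 -0.008 0.043 24 13 1 0; -0.009 -0.007 0.043 24 11 2 0
```

>>> {"method": "play_rows", "body": {"steps": "-0.009 -0.007 0.043 24 13 0 0; -0.009 -0.008 0.043 24 13 0 0; -0.009 -0.007 0.043 20 9 0 0; 0 0 0 0 0 0 0; 0 0 0 0 0 0 0"}}

```text
t: 55.65
ee_pos: [0.5619, 0.2272, 0.2242]
eef_rot: [[-0.219, 0.976, -0.016], [0.976, 0.219, -0.003], [0.001, -0.017, -1.0]]
ft_force: [-0.8, -0.0, -1.2]
width: 1.002
```

```bash
python3 -c "
from h import *
st(); armpos(); plan([(568,227,190,12.7,0)],40)"
```

```text
t 55.65 p [561.9 227.2 224.2] yaw 12.6 tilt [-0.016 -0.003] F [-0.8 -0.  -1.2] w 1.002
out 116.1 up 77.2 r 139.5 theta 0.984 lat -6.8
-0.017 -0.001 -0.001 -2 6 34 0
```

>>> {"method": "play_rows", "body": {"steps": "-0.017 -0.001 0 -2 6 15 0; 0 0 0 0 0 15 0.2; 0 0 0 0 0 15 0.3; 0 0 0 0 0 15 0.4; 0 0 0 0 0 10 0.5; 0 0 0 0 0 0 0.5; 0 0 0 0 0 0 0.5", "squeeze": 25}}

```text
t: 56.52
ee_pos: [0.5672, 0.2232, 0.1489]
eef_rot: [[-0.216, 0.976, -0.003], [0.976, 0.216, -0.001], [-0.001, -0.003, -1.0]]
ft_force: [-0.5, -0.6, -0.1]
width: 0.499
```

```bash
python3 -c "
from h import *
st(); armpos(); plan([(568,227,147,12.7,0)],40)"
```

```text
t 56.52 p [567.2 223.2 148.9] yaw 12.5 tilt [-0.003 -0.001] F [-0.5 -0.6 -0.1] w 0.499
out 121.2 up 1.9 r 121.2 theta 1.555 lat -2.5
-0.003 0.001 -0.003 4 2 2 0
```

>>> {"method": "play_rows", "body": {"steps": "0 0 -0.003 4 1 2 0.6; 0 0 0 0 0 0 1; 0 0 0 0 0 0 1; 0 0 0 0 0 0 1; 0 0 0 1 0 -15 1; 0 0 0 4 0 -16 1; 0 0 0 6 0 -16 1; 0 0 0 8 0 -15 1; 0 0 0 0 0 0 1"}}

```text
t: 57.65
ee_pos: [0.5632, 0.2482, 0.2138]
eef_rot: [[-0.22, 0.975, -0.001], [0.975, 0.22, -0.001], [-0.001, -0.001, -1.0]]
ft_force: [-0.7, -0.1, 0.0]
width: 0.133
```

```bash
python3 -c "
from h import *
st(); armpos()"
```

```text
t 57.65 p [563.2 248.2 213.8] yaw 12.7 tilt [-0.001 -0.001] F [-0.7 -0.1  0. ] w 0.133
out 95.9 up 66.8 r 116.9 theta 0.963 lat -0.9
```

>>> {"method": "play_rows", "body": {"steps": "0 0 0 12 0 -15 1; 0 0 0 14 0 -12 1; 0 0 0 16 0 -10 1; 0 0 0 17 0 -7 1; 0 0 0 8 0 -2 1; 0 0 0 0 0 0 1; 0 0 0 0 0 0 1"}}

```text
t: 58.52
ee_pos: [0.5478, 0.3165, 0.2612]
eef_rot: [[-0.221, 0.975, -0.001], [0.975, 0.221, -0.005], [-0.004, -0.002, -1.0]]
ft_force: [1.0, -3.3, -1.8]
width: 0.13
```

```bash
python3 -c "
from h import *
st(); armpos()"
```

```text
t 58.52 p [547.8 316.5 261.2] yaw 12.8 tilt [-0.001 -0.005] F [ 1.  -3.3 -1.8] w 0.13
out 25.9 up 114.2 r 117.1 theta 0.223 lat -0.9
```

>>> {"method": "play_rows", "body": {"steps": "0 0 0 10 0 -2 1; 0 0 0 8 0 -1 1; 0 0 0 5 0 0 1; 0 0 0 0 0 0 1; 0 0 0 3 0 0 1; 0 0 0 0 0 0 1"}}

```text
t: 59.28
ee_pos: [0.5421, 0.3418, 0.2642]
eef_rot: [[-0.219, 0.976, -0.001], [0.976, 0.219, -0.006], [-0.006, -0.003, -1.0]]
ft_force: [0.1, -2.1, -1.2]
width: 0.133
```

```bash
python3 -c "
from h import *
st(); armpos()"
```

```text
t 59.27 p [542.1 341.8 264.2] yaw 12.7 tilt [-0.001 -0.006] F [ 0.1 -2.1 -1.2] w 0.133
out -0.0 up 117.2 r 117.2 theta -0.0 lat -0.9
```

>>> {"method": "play_rows", "body": {"steps": "0 0.006 0 4 0 0 1; 0 0 0 4 0 0 1; 0 0 0 0 0 0 1"}}

```text
t: 59.65
ee_pos: [0.5403, 0.3499, 0.264]
eef_rot: [[-0.219, 0.976, -0.003], [0.976, 0.219, 0.0], [0.001, -0.003, -1.0]]
ft_force: [0.5, -2.7, -1.2]
width: 0.132
```

>>> {"method": "play_rows", "body": {"steps": "0 0 0 3 0 0 1; 0 0 0 0 0 0 1; 0 0 0 0 0 0 0.8; 0 0 0 0 0 0 0.6; 0 0 0 0 0 0 0.4; 0 0 0 0 0 -25 0.3; 0 0 0 0 0 -45 0.2; 0 0 0 0 0 -50 0; 0 0 0 0 0 0 0"}}

```text
t: 60.78
ee_pos: [0.5391, 0.3542, 0.3881]
eef_rot: [[-0.22, 0.975, -0.004], [0.975, 0.22, 0.002], [0.003, -0.003, -1.0]]
ft_force: [0.1, -0.4, 0.1]
width: 0.999
```

```bash
python3 -c "
from h import *
st(); armpos(); plan([(480,150,390,12.7,0)],50)"
```

```text
t 60.77 p [539.1 354.2 388.1] yaw 12.7 tilt [-0.004  0.002] F [ 0.1 -0.4  0.1] w 0.999
out -12.8 up 241.1 r 241.5 theta -0.053 lat -1.1
-0.001 -0.001 0 -37 -21 0 0; 0 0 0 -37 -20 -1 0; -0.001 -0.001 0 -38 -21 0 0; -0.001 0 0 -37 -20 -1 0; 0 -0.001 0 -37 -21 0 0
```

>>> {"method": "play_rows", "body": {"steps": "0 0 0 -45 0 0 0; 0 0 0 -50 0 0 0; 0 0 0 -55 -5 0 0; 0 0 0 -55 -10 0 0; 0 0 0 -55 -20 0 0; 0 0 0 -55 -25 0 0; 0 0 0 -55 -30 0 0; 0 0 0 -55 -30 0 0; 0 0 0 -55 -30 0 0; 0 0 0 -55 -30 0 0"}}

```text
t: 62.02
ee_pos: [0.482, -0.2099, 0.3766]
eef_rot: [[-0.232, 0.973, -0.011], [0.973, 0.232, 0.008], [0.01, -0.009, -1.0]]
ft_force: [1.0, -0.2, -0.0]
width: 1.002
```

```bash
python3 - <<'E'
from h import *
st()
for n in ("top","side"):
    c=cam(n); P=cloud(c)
    X,Y,Z=P[...,0],P[...,1],P[...,2]
    q=P[(Z>.262)&(Z<.32)&(abs(Y-.34)<.06)&(abs(X-.545)<.06)]; rect(q,"arm "+n)
    for lo in (.262,.28,.29): 
        k=q[(q[:,2]>=lo)]; print(lo,len(k),np.median(k,0) if len(k) else "")
    h,s,v=masks(c); m=((h<8)|(h>172))&(s>100)&(Z>.24)&(abs(Y-.34)<.05)&(abs(X-.54)<.04); print("band",m.sum(),np.median(P[m],0) if m.any() else "")
    save(c,"f_"+n,None,1.25)
E
python3 w.py
```

```text
t 62.02 p [ 482.  -209.9  376.6] yaw 13.4 tilt [-0.011  0.008] F [ 1.  -0.2 -0. ] w 1.002
arm top n 45 c [543.1 348. ] size [18.  12.5] long-axis deg -76.4 z med/max [0.2935 0.298 ]
0.262 45 [0.5412 0.3445 0.2935]
0.28 36 [0.5413 0.3459 0.2948]
0.29 28 [0.5413 0.3472 0.2956]
band 7 [0.5419 0.3407 0.2728]
arm side n 14 c [540.  339.7] size [9.8 9.7] long-axis deg -66.3 z med/max [0.2672 0.2701]
0.262 14 [0.5388 0.3389 0.2672]
0.28 0 
0.29 0 
band 0 
t 62.12 p [ 480.9 -213.6  375.9] yaw 13.0 tilt [-0.013  0.007] F [ 0.6  0.9 -0.8] w 1.0
top
brass n 86 c [543.4  33.8] size [50.6 28.8] long-axis deg 11.7 z med/max [0.0325 0.0824]
brass n 58 c [543.5 -55.5] size [50.2 13. ] long-axis deg 5.4 z med/max [0.0339 0.0814]
stirrup n 40 c [543.9 -62.3] size [49.8  8.1] long-axis deg 5.1 z med/max [0.0804 0.086 ]
stirrup n 38 c [543.7  35.5] size [51.9  7.8] long-axis deg 12.4 z med/max [0.0801 0.0888]
side
brass n 230 c [538.9 -67.4] size [50.9 31.2] long-axis deg 14.9 z med/max [0.0313 0.0516]
brass n 208 c [538.8  29.9] size [52.4 27. ] long-axis deg 18.1 z med/max [0.031  0.0503]
stirrup n 79 c [541.9 -64.7] size [54.6 11.2] long-axis deg 5.0 z med/max [0.0792 0.0849]
stirrup n 70 c [539.9  34.3] size [54.5 11.1] long-axis deg 13.2 z med/max [0.0802 0.0845]
```

View pics/f_side.png

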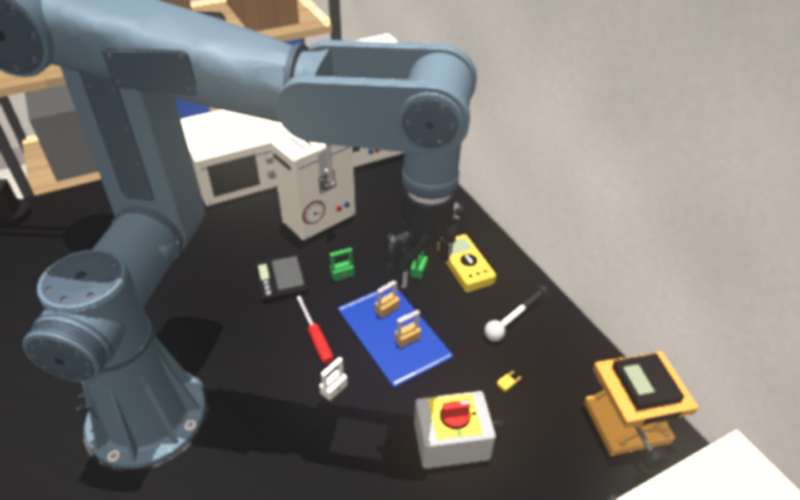

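View pics/f_top.png

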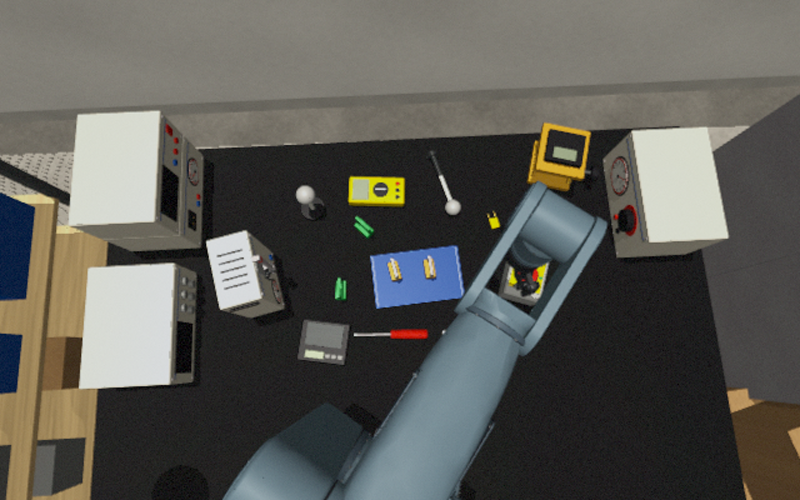

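Side view: weights upright on the mat at (387,300) and (407,330), handle off at (456,413), bystanders in place. Top view: load arm folded against the module at (262,258). Hand in.

>>> {"method": "play_rows", "body": {"steps": "0 0 0 0 0 0 0; 0 0 0 0 0 0 0; 0 0 0 0 0 0 0; 0 0 0 0 0 0 0"}}

```text
t: 62.72
ee_pos: [0.4838, -0.2049, 0.3759]
eef_rot: [[-0.235, 0.972, -0.012], [0.972, 0.235, 0.01], [0.012, -0.009, -1.0]]
ft_force: [0.5, 0.5, 0.4]
width: 0.996
```

```bash
python3 -c "
from h import *
st(); print(robot.job_done())"
```

```text
t 62.73 p [ 483.8 -204.9  375.9] yaw 13.6 tilt [-0.012  0.01 ] F [0.5 0.5 0.4] w 0.996
the job is handed in; nothing more can be done
None
```

The load check is done and handed in at about 63 s; the hand-in gave no verdict. Only two brass weights were on the bench.

I lowered the arm to level and turned the isolator on while the arm was empty. Both weights then hung together, released, for about 2 s. With the power still on I set them back on the mat, then turned the isolator off and folded the arm up.

**Last checks:**
- **Weights:** both stand upright on the mat, with the stirrup tops at about 80 mm in both cameras.
- **Isolator:** the side camera shows the bar back along the box at about -22°, against -19° before the job. The robot hid it from the top camera, so only one view confirms this.
- **Arm:** the tip measures about 0.1 rad further in than at the start, so the arm is within a few hundredths of 0.
- **Other things on the bench:** they look unmoved in the final pictures; I did not measure them again.

**What disagreed:**
- On the last push to fold the arm up, the gripper moved about 12 mm past the computed zero with little force. I take this as the pads sliding on the arm at its stop.
- The two cameras differed by 2–5 mm throughout, so I worked from averages.

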